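# Pull the partition's vent flap shut with the hook pole

## Robot

A 7-joint arm with a two-finger parallel gripper is mounted at the origin on the work surface. World frame = base frame: x ahead of the robot, y to its left, z up, the work surface at z = 0. Lengths are in m, angles in rad, forces in N, time in s.
With the tool pointing down it reaches from about 0.35 to 0.9 m from the base axis. Payload 8.1 kg.
Tool frame: the origin (TCP) lies midway between the tips of the shut fingers; the grasp point (between the pads) lies 19 mm behind it (ctrl.grasp_offset is the distance from the TCP to the grasp point, in m); z points along the fingers, y is the line along which they close (so a half turn about z gives the same grasp; the last joint's range is limited). The gripper opens to 92 mm and grips with 3 to 60 N. Pads are 19 mm wide; open, the fingers measure 130 mm over their backs; the gripper's body (75 mm by 190 mm) begins 47 mm behind the grasp point.
Start: joints at [1.001, 0.434, 0.025, 1.573, -0.012, 1.134, -0.075], TCP at [0.281, -0.558, 0.2] pointing down, gripper open.
Joint ranges: [-2.62, 2.62], [-0.44, 2.09], [-1.27, 1.32], [0.08, 2.57], [-1.32, 4.46], [0.12, 2], [-2.74, 2.74]. Speed limits (rad/s): [2.22, 2.22, 3.01, 3.01, 3.14, 3.14, 3.14].

## Interface

Orientations are given as a unit quaternion [x, y, z, w].
In Python, from workcell import ctrl gives the robot as it stands.
- The arm moves only by the tool arm_command, never from a script. Its argument "deltas" is a list of rows, each an object with "dr": the turn, a rotation vector about the tool's x, y, z in degrees, a list of three; "translation": the shift along the tool's x, y, z in cm, a list of three; "jaw": the opening, from 0 (shut) to 1 (fully open). A call has 1 to 5 rows; each row shifts and turns the commanded pose from where the row before left it, along the tool's axes as they then stand; what a row does not reach is not made up. A row lasts 1/8 s, in which the tool goes at most 62.5 mm and 10.7 degrees, less where a joint would pass 70% of its speed; a pose out of reach is approached as far as the arm can. A call with a gripper value outside its range is refused whole. The fingers move at their own pace and stop on an object; the grip force is fixed at half the most. Time passes only in rows, so rows that do not move let the fingers close. It gives the time, the measured TCP pose, the force, the opening and the grip force at its end, in the units of the state.
- ctrl.read_state(): the state, without advancing time (a new reading comes with each control period).
- ctrl.snapshot(name): name is "scene" or "side" or "wrist"; returns a dict with "frame" (420x560x3 uint8, blue, green, red), "depth" (420x560 float32, m along the optical axis (not along the pixel's ray), 0 where there is no reading), "camera_matrix" (3x3 intrinsics, pixels), "pose" (4x4, takes a point from camera to world coordinates); the wrist camera has in their place "T_tool_cam" (4x4, takes a point from camera to tool coordinates, whose origin is the TCP and whose axes are the flange's). Camera axes: x right, y down, z forward; pixel columns grow to the right and rows downward; lengths in m; the calibration is good to about 2 mm. A picture is of the moment at which its call begins: read the wrist's pose just before it.
- ctrl.hand_in(): hands the job in; it is judged then, once.
The state is a dict: "t": time; "q": joint angles; "qd": joint speeds; "joint_efforts": joint torques, N m; "ee_pos": TCP position; "orientation": TCP orientation; "wrist_force": force on the tool from outside, world axes, zero at the start; "ft_torque": the same for the moment, N m; "finger_gap": finger opening in m; "finger_force": force on a finger pad.
Only numpy, scipy, OpenCV 4.12 (cv2) and the standard library are available. Lean on these libraries where they do the work, as an engineer would, in place of code of your own. Each camera call takes 0.05 s, during which the arm holds its last target. There are 200 camera calls.

## Task

The glass vent flap in the desk partition is leaning open: take the hook pole from its rest, put the hook sideways through the ring on the flap and pull the flap fully shut with it, without letting it slam and without touching the flap with the gripper or arm. Then unhook, leave the flap shut, and lay the pole back down in both forks of its rest and let go. Leave the mug, stapler, pen cup and bottle where they stand.

Things in the scene. Friction and masses are not known exactly. Their poses are not given: they have to be found in the camera images.
- pole_grip (a point): Centre of the hook pole's handle: where to grip. x runs along the pole to the hook end, z up as it lies. Square wooden handle 18 x 18 mm, x -80 to +80 mm; then a straight steel rod 9 mm thick (15 mm ferrule at first) to x = 170, where it turns square to +y as a hook finger. About 120 g, balances near x = +20. Starts level in the rest, 59 mm above the desk, hook end away from the robot.
- hook_mid (a point): Middle of the pole's hook finger, at (170, 22.5, 0) mm from pole_grip, same axes. The straight finger is 9 mm thick and runs along y from the rod (22.5 mm before this point) to its free end (22.5 mm past it).
- rest_seat (a point): Where the handle's centre belongs when the pole is home in its rest, 59 mm above the desk. x along the rest (the pole's direction), y across it, z up. Below the handle, between the forks, there is only a base 10 mm high.
- rest: Black fixed stand for the pole, left or right of the middle; origin under its centre, axes as rest_seat. Base 170 x 70 x 10 mm with two U-shaped forks, 12 mm thick (x) and 56 mm wide, at x = -60 and +60 mm. Each slot is 34 mm wide (y), its floor 50 mm and its lips' tops 68 mm above the desk.
- partition: Fixed desk partition 270 mm wide (y); origin under its centre, x through it away from the robot, z up. Grey board and sill to 172 mm high, 26 mm thick about x = 0; window opening between posts (22 wide at y = -125, +125); white ledge over it, 324 to 342 mm high, x -95 to +6, blocks an upright gripper: slope the pole 30 to 35 degrees up to its hook. Ledge brackets at the posts reach down to 288.
- flap_hinge_mid (a point): Middle of the flap's hinge line, fixed to the partition, 180 mm above the desk at x = y = 0 of the partition, with the partition's axes: y is the hinge line.
- ring_eye (a point): Centre of the steel ring on the flap's robot-side face near its top, turning with it; at (-30, 0, 110) mm from flap_hinge_mid when shut. 34 mm clear inside, wire 7 mm; the hole's axis is this point's y, parallel to the hinge, so the hook finger goes in sideways, towards +y. The flap is glass in an aluminium frame, 200 wide, 132 high, 10 thick.
- flap (a joint): Opening angle of the vent flap, rad: 0 is shut (upright in the partition, against its stop); positive leans its top away from the robot (+x of the partition), turning about the partition's +y axis. It starts open, 0.65 to 0.85. A stiff friction hinge holds it wherever it is left: about 3 to 4 N at the ring moves it.
- mug: Bystander: white mug, 80 mm across, 90 mm high, handle at its +y; origin at the centre of its underside, on the desk in front of the partition.
- stapler: Bystander: black and steel stapler 140 mm along x, 36 wide, 53 high; origin at the centre of its underside.
- pencup: Bystander: dark round pen cup 76 mm across, 100 mm high, pens up to 155 mm; origin at the centre of its underside. It stands on the other side from the rest.
- gel_bottle: Bystander: clear bottle 64 mm across, 160 mm high; origin at the centre of its underside, beside the partition.

How it is judged:
On the way, in this order (a step that is already met when the one before it is completed fails the run):
1. the hook finger is through the ring while the flap is still open (distance between hook_mid and ring_eye below 0.021 m and value of joint flap above 0.2 rad), for 0.1 s.
2. the flap has been pulled shut (within 0.04 rad) with the hook still through the ring (value of joint flap below 0.04 rad and distance between hook_mid and ring_eye below 0.027 m), for 0.1 s.
At the end, for the whole second after the job is handed in: The flap is shut (within 0.05 rad) and the pole lies still in both forks of its rest, down on their floors, its handle's centre within 28 mm of rest_seat and its length along the rest, let go (value of joint flap below 0.05 rad and distance between pole_grip and rest_seat below 0.028 m and z of pole_grip in the frame of rest_seat below 0.007 m and angle between the x axis of pole_grip and the x axis of rest_seat, either way round below 0.15 rad and linear speed of pole below 0.02 m/s); the robot touches nothing.
It fails at once if the gripper or arm touches the flap (contact force between any of the fingers, the arm and flap above 1 N).
It fails at once if the flap slams (faster than 2 rad/s) (velocity of joint flap below -2 rad/s).
It fails at once if a bystander is pushed more than 30 mm or tipped (distance of any of mug, stapler, pencup, gel_bottle from where it was at the start of the episode above 0.03 m or angle between any of mug, pencup, gel_bottle's own z axis and vertical above 0.4 rad).
It also fails if it takes over 61 s, if anything falls off the work surface, if the arm or the gripper's body presses on something with over 40 N, if the wrist force passes 120 N, or if a joint passes its speed limit or range.

## Working session

There is one attempt and no reset: what is moved stays moved. The work goes in short steps, Python scripts to look and compute and a tool call to move; the robot and the scene stay as the last step left them, time stands still between calls to the robot, and variables do not carry over. Pictures are saved under pics/ and viewed, at most 10 in all, crops included, and the job is handed in when it is done.

Besides the shell and the picture viewer there is one more tool, called after "Request:" in YAML: its name, and indented under it one key for each argument. arm_command: Moves the arm, as the interface text tells. Its arguments: {"type":"object","properties":{"deltas":{"type":"array","items":{"type":"object","properties":{"dr":{"type":"array","items":{"type":"number"}},"translation":{"type":"array","items":{"type":"number"}},"jaw":{"type":"number"}}}}},"required":["deltas"]}

```bash
mkdir -p pics; ls; python3 - <<'E'
from workcell import ctrl
import cv2,numpy as np,pickle
s=ctrl.read_state();print(s['t'],s['ee_pos'],s['orientation'],s['finger_gap'],ctrl.grasp_offset)
d={}
for n in("scene","side"):
    d[n]=ctrl.snapshot(n);cv2.imwrite(f"pics/{n}0.png",d[n]["frame"]);print(n,np.round(d[n]["pose"],3).tolist(),d[n]["camera_matrix"].tolist())
pickle.dump(d,open("snap0.pkl","wb"))
E
```

```text
pics
0.0 [ 0.28095263 -0.55766381  0.19902817] [ 9.72892780e-01  2.31255252e-01 -2.58265494e-04 -7.61251295e-04] 0.09154806674019202 0.0188
scene [[0.524, 0.794, -0.307, 0.885], [0.852, -0.484, 0.2, -0.189], [0.01, -0.367, -0.93, 1.212], [0.0, 0.0, 0.0, 1.0]] [[439.95697352956716, 0.0, 273.568620804871], [0.0, 439.95697352956716, 205.42478286835174], [0.0, 0.0, 1.0]]
side [[-0.877, -0.363, 0.314, 0.151], [-0.48, 0.66, -0.578, 0.725], [0.002, -0.658, -0.753, 1.087], [0.0, 0.0, 0.0, 1.0]] [[456.25475602105814, 0.0, 283.75528232056183], [0.0, 456.25475602105814, 205.397705552257], [0.0, 0.0, 1.0]]
```

View pics/scene0.png

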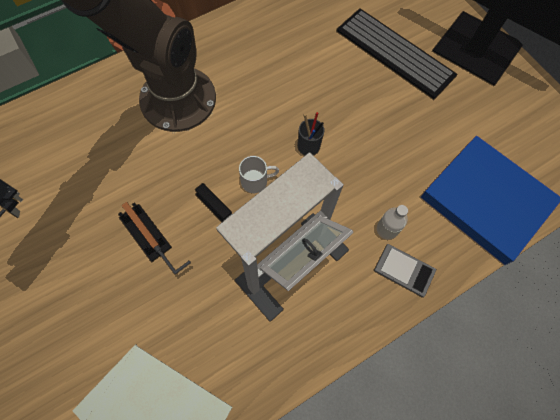

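View pics/side0.png

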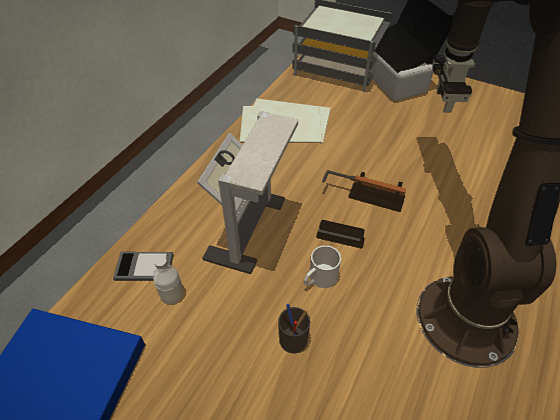

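The scene view shows the pole in its rest: handle at about (140,225), hook at (185,268). The partition ledge is centred near (280,205), with the ring at about (308,245) behind it. The stapler lies at (212,200), the mug at (253,174) and the pen cup at (310,135). In the side view the ring is at about (225,158) and the handle at (380,188).

```bash
cat > h.py <<'E'
import numpy as np,cv2,pickle
def cloud(s,T=None):
    K=s["camera_matrix"];d=s["depth"];v,u=np.indices(d.shape)
    P=np.stack([(u-K[0,2])/K[0,0]*d,(v-K[1,2])/K[1,1]*d,d,np.ones_like(d)],-1)
    P=P@np.asarray(s["pose"] if T is None else T).T
    P=P[...,:3];P[d<=0]=np.nan;return P
E
python3 - <<'E'
from h import *
d=pickle.load(open("snap0.pkl","rb"))
def box(a,b,r): 
    m=np.zeros((420,560),bool);m[r[1]:r[3],r[0]:r[2]]=1;return m
for n,rb,lb,rg in(("scene",(110,190,200,285),(210,145,350,270),(295,225,325,265)),("side",(315,160,420,220),(220,100,305,200),(213,145,240,172))):
    s=d[n];P=cloud(s);hsv=cv2.cvtColor(s["frame"],cv2.COLOR_BGR2HSV)
    B=box(0,0,rb)
    m=B&(P[...,2]>.045)&(P[...,2]<.08)&(hsv[...,1]>120)&(hsv[...,2]>60)
    Q=P[m];c=np.median(Q,0);rect=cv2.minAreaRect(Q[:,:2].astype(np.float32)*1000)
    print(n,"handle",len(Q),c.round(4),np.percentile(Q[:,2],[5,50,95]).round(4),rect)
    m=B&(P[...,2]>.045)&(P[...,2]<.08)&~((hsv[...,1]>120)&(hsv[...,2]>60))
    Q=P[m];print(" rod/lips far", Q[np.argsort(-Q[:,0])[:60:6]].round(4).tolist())
    L=box(0,0,lb)&(abs(P[...,2]-.342)<.008);Q=P[L];print(" ledge",len(Q),np.median(Q[:,2]).round(4),cv2.minAreaRect(Q[:,:2].astype(np.float32)*1000))
    R=box(0,0,rg)&(hsv[...,2]<75);print(" ring px",np.argwhere(R).mean(0)[::-1],R.sum(),np.nanmedian(P[R],0).round(4))
    # bystanders & tall things: components with height
    H=(P[...,2]>.03)&(P[...,2]<.2);k,lab,st,_=cv2.connectedComponentsWithStats(H.astype(np.uint8))
    for i in range(1,k):
        if st[i,4]>120:
            Q=P[lab==i];print("  comp",st[i].tolist(),np.nanmin(Q,0).round(3),np.nanmax(Q,0).round(3))
E
```

```text
scene handle 369 [ 0.3649 -0.2861  0.068 ] [0.0641 0.068  0.0713] ((361.20855712890625, -286.94329833984375), (159.76719665527344, 19.685062408447266), 7.684882640838623)
 rod/lips far [[0.5336, -0.2624, 0.061], [0.5314, -0.2611, 0.0618], [0.53, -0.2577, 0.0606], [0.5294, -0.2542, 0.062], [0.5291, -0.2334, 0.0606], [0.5281, -0.2241, 0.0599], [0.5268, -0.2264, 0.06], [0.5261, -0.2401, 0.0646], [0.5253, -0.2229, 0.0585], [0.5251, -0.2251, 0.0623]]
 ledge 5714 0.3423 ((604.1013793945312, 10.928146362304688), (108.74376678466797, 272.8136291503906), 10.036277770996094)
 ring px [311.34444444 249.82777778] 180 [0.7118 0.0268 0.2757]
  comp [467, 0, 93, 75, 2431] [0.276 0.924 0.03 ] [0.585 1.123 0.2  ]
  comp [133, 51, 73, 71, 2141] [-0.021 -0.104  0.03 ] [0.096 0.105 0.2  ]
  comp [298, 112, 27, 41, 701] [0.333 0.231 0.03 ] [0.409 0.306 0.158]
  comp [423, 136, 137, 127, 8933] [0.626 0.456 0.03 ] [0.977 0.779 0.061]
  comp [239, 156, 40, 34, 613] [0.346 0.021 0.03 ] [0.426 0.132 0.094]
  comp [195, 183, 37, 38, 521] [ 0.333 -0.108  0.031] [ 0.464 -0.051  0.06 ]
  comp [118, 202, 73, 72, 7
[... 944 characters left out ...]
8  0.03 ] [ 0.962 -0.756  0.2  ]
  comp [468, 32, 66, 54, 2311] [ 0.052 -1.127  0.03 ] [ 0.284 -1.096  0.2  ]
  comp [322, 170, 84, 33, 627] [ 0.28  -0.318  0.03 ] [ 0.53  -0.211  0.072]
  comp [224, 180, 47, 81, 1460] [ 0.607 -0.116  0.03 ] [0.656 0.158 0.199]
  comp [318, 220, 46, 21, 548] [ 0.331 -0.103  0.03 ] [ 0.461 -0.047  0.059]
  comp [304, 246, 37, 39, 829] [0.344 0.024 0.03 ] [0.423 0.136 0.093]
  comp [153, 256, 29, 44, 893] [0.684 0.286 0.03 ] [0.745 0.348 0.164]
  comp [429, 256, 105, 92, 3487] [-0.104 -0.052  0.03 ] [0.092 0.11  0.2  ]
  comp [278, 304, 32, 45, 998] [0.331 0.234 0.03 ] [0.407 0.31  0.158]
  comp [0, 309, 142, 111, 11988] [0.638 0.461 0.03 ] [0.976 0.753 0.058]
```

```bash
python3 - <<'E'
from h import *
d=pickle.load(open("snap0.pkl","rb"))
O=np.array([.647,.0196,0]);a=np.radians(9.95);X=np.array([np.cos(a),np.sin(a),0]);Y=np.array([-np.sin(a),np.cos(a),0])
M=np.stack([X,Y,[0,0,1]])
for n in d:
    s=d[n];P=cloud(s);hsv=cv2.cvtColor(s["frame"],cv2.COLOR_BGR2HSV);L=(P-O)@M.T
    # flap frame points: plane through partition y axis
    F=(L[...,0]>40)&(L[...,0]<140)&(abs(L[...,1])<110)&(L[...,2]>.15) if 0 else (L[...,0]>.025)&(L[...,0]<.14)&(abs(L[...,1])<.115)&(L[...,2]>.19)&(L[...,2]<.31)
    Q=L[F]; th=np.arctan2(Q[:,0],Q[:,2]-.18); r=np.hypot(Q[:,0],Q[:,2]-.18)
    m=r>.1
    print(n,F.sum(),"theta pct",np.percentile(th[m],[5,25,50,75,95]).round(3),"r max",np.percentile(r,[90,99]).round(4),"y",np.percentile(Q[:,1],[1,99]).round(4))
    dk=F&(hsv[...,2]<70);q=L[dk];print(" dark",len(q),q.mean(0).round(4),np.percentile(q,[5,95],axis=0).round(4).tolist(), np.argwhere(dk).mean(0)[::-1])
    # posts/board
    B=(L[...,2]>.02)&(L[...,2]<.165)&(abs(L[...,0])<.06)&(abs(L[...,1])<.16);q=L[B];print(" board",len(q),np.percentile(q,[2,50,98],axis=0).round(4).tolist())
    W=(abs(P[...,2]-.068)<.006)&(P[...,0]>.27)&(P[...,0]<.46)&(P[...,1]<-.25)&(P[...,1]>-.33)
    o=W&(hsv[...,0]<20)&(hsv[...,1]>110)&(hsv[...,2]>90);q=P[o][:,:2].astype(np.float32)*1000
    print(" handle",len(q),cv2.minAreaRect(q),cv2.fitLine(q,cv2.DIST_L2,0,.01,.01).ravel())
    w=(P[...,2]>.05)&(P[...,2]<.08)&(P[...,0]>.455)&(P[...,0]<.55)&(P[...,1]<-.2)&(P[...,1]>-.3);q=P[w][:,:2]*1000
    print(" hook tip y",np.percentile(q,[2,98],axis=0).round(1).tolist())
s=d["scene"]["frame"][200:300,225:365];cv2.imwrite("pics/crop1.png",np.hstack([cv2.resize(s,None,fx=4,fy=4,interpolation=2),cv2.resize(d["side"]["frame"][120:220,190:240],None,fx=4,fy=4,interpolation=2)]))
E
```

```text
scene 2291 theta pct [0.487 0.718 0.729 0.745 0.785] r max [0.1302 0.1343] y [-0.1008  0.0956]
 dark 172 [ 0.0624 -0.0038  0.2784] [[0.0372, -0.0117, 0.2608], [0.0816, 0.006, 0.3029]] [311.15116279 250.27325581]
 board 245 [[-0.0107, -0.1374, 0.0234], [0.0089, -0.118, 0.0942], [0.0112, 0.127, 0.1608]]
 handle 341 ((361.1420593261719, -286.27972412109375), (159.7740936279297, 17.172866821289062), 7.4519572257995605) [ 9.9150598e-01  1.3006128e-01  3.6166507e+02 -2.8617538e+02]
 hook tip y [[457.9, -276.5], [531.8, -219.3]]
side 1223 theta pct [0.438 0.711 0.73  0.747 0.771] r max [0.1276 0.133 ] y [-0.096   0.1022]
 dark 133 [0.0607 0.0034 0.2751] [[0.0362, -0.007, 0.2578], [0.0782, 0.0125, 0.3003]] [223.06766917 158.21804511]
 board 1227 [[-0.0166, -0.1213, 0.0227], [-0.0138, 0.0669, 0.0811], [0.0069, 0.1385, 0.1589]]
 handle 202 ((360.1191711425781, -282.8276672363281), (159.15390014648438, 22.859708786010742), 7.837953567504883) [ 9.9194378e-01  1.2667869e-01  3.5939038e+02 -2.8303345e+02]
 hook tip y [[458.1, -273.1], [529.1, -214.9]]
```

View pics/crop1.png

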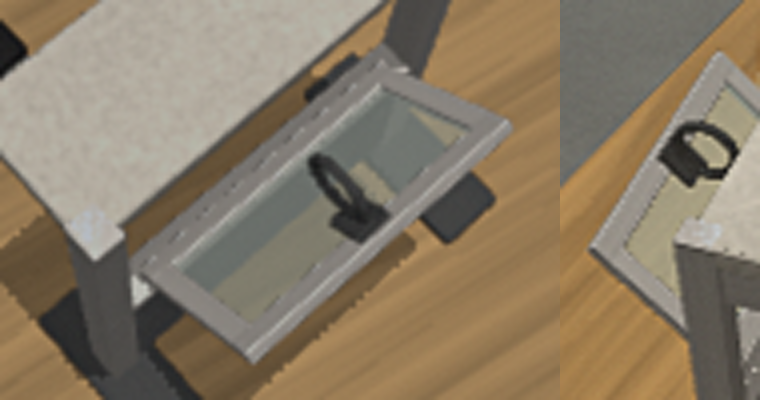

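The crop shows the ring standing on its base, about pixel (345,195) in the enlargement, with its hole axis along the hinge. The flap is at about 0.77 rad, which puts ring_eye at roughly (55, 0, 280) mm in the partition frame, matching the measured dark blob. Both the handle height (68 mm top) and length (160 mm) match the given sizes.

```bash
cat >> h.py <<'E'
from scipy.spatial.transform import Rotation as Ro, Slerp
O=np.array([.647,.0196,0]);PY=9.95;GX=-.010   # partition origin, yaw; grip station on the pole
def part(p): return O+Ro.from_euler('z',PY,degrees=True).apply(p)
def ring(th): return np.array([-.03*np.cos(th)+.11*np.sin(th),0,.18+.03*np.sin(th)+.11*np.cos(th)])
def toolR(yaw,slope): return Ro.from_euler('z',yaw,degrees=True)*Ro.from_euler('y',-slope,degrees=True)*Ro.from_euler('x',180,degrees=True)
def tcp_for(p_world,local,R):  # TCP putting pole point `local` (pole axes) at p_world
    l=np.array(local)-[GX,0,0]; return np.array(p_world)-R.apply(np.array([l[0],-l[1],-l[2]])-[0,0,.0188])
def pole_pt(p,R,local):
    l=np.array(local)-[GX,0,0]; return p+R.apply(np.array([l[0],-l[1],-l[2]])-[0,0,.0188])
def plan(p,R,wps):
    """rows from pose p,R through (pos,R,n) waypoints"""
    p=np.array(p,float)
    for tp,tR,n in wps:
        for i in range(n,0,-1):
            rv=np.round((R.inv()*tR).as_rotvec(degrees=True)/i,1)
            t=np.round(R.inv().apply((np.array(tp)-p)/i)*100,2)
            p=p+R.apply(t/100);R=R*Ro.from_rotvec(rv,degrees=True)
            print('{"dr":%s,"translation":%s}'%((rv+0.).tolist(),(t+0.).tolist()),'|t|%.1f r%.1f'%(np.linalg.norm(t)*10,np.linalg.norm(rv)))
        print('--',p.round(4))
    return p,R
def now():
    from workcell import ctrl
    s=ctrl.read_state();return s,np.array(s['ee_pos']),Ro.from_quat(s['orientation'])
E
python3 - <<'E'
from h import *
s,p,R=now();G=toolR(7.5,0)
c=np.array([.3604,-.2846,.059])
b=tcp_for(c,[0,0,0],G);print(b)
plan(p,R,[(b+[0,0,.10],G,6),(b,G,3)])
E
```

```text
[ 0.35048555 -0.28590526  0.0402    ]
{"dr":[0.0, 0.0, 3.2],"translation":[3.07, -3.52, 0.99]} |t|47.7 r3.2
{"dr":[0.0, 0.0, 3.2],"translation":[2.87, -3.69, 0.99]} |t|47.8 r3.2
{"dr":[0.0, 0.0, 3.2],"translation":[2.66, -3.84, 0.99]} |t|47.8 r3.2
{"dr":[0.0, 0.0, 3.2],"translation":[2.44, -3.99, 0.98]} |t|47.8 r3.2
{"dr":[0.0, 0.0, 3.2],"translation":[2.22, -4.12, 0.99]} |t|47.8 r3.2
{"dr":[-0.1, 0.0, 3.2],"translation":[1.98, -4.23, 0.98]} |t|47.7 r3.2
-- [ 0.3505 -0.2859  0.1402]
{"dr":[0.0, 0.0, 0.0],"translation":[0.0, 0.0, 3.33]} |t|33.3 r0.0
{"dr":[0.0, 0.0, 0.0],"translation":[0.0, 0.0, 3.34]} |t|33.4 r0.0
{"dr":[0.0, 0.0, 0.0],"translation":[0.01, -0.01, 3.33]} |t|33.3 r0.0
-- [ 0.3505 -0.2859  0.0402]
```

Request:
arm_command:
  deltas:
    - {"dr":[0,0,3.2],"translation":[3.1,-3.5,1.0],"jaw":1}
    - {"dr":[0,0,3.2],"translation":[2.9,-3.7,1.0],"jaw":1}
    - {"dr":[0,0,3.2],"translation":[2.6,-3.9,1.0],"jaw":1}
    - {"dr":[0,0,3.2],"translation":[2.4,-4.0,1.0],"jaw":1}
    - {"dr":[0,0,3.2],"translation":[2.2,-4.1,1.0],"jaw":1}

```text
t: 0.72
ee_pos: [0.3385, -0.3298, 0.1494]
orientation: [0.996, 0.093, -0.0, -0.0]
wrist_force: [1.8, 0.1, 0.2]
finger_gap: 0.092
finger_force: 0.0
```

Request:
arm_command:
  deltas:
    - {"dr":[0,0,3.2],"translation":[2.0,-4.2,1.0],"jaw":1}
    - {"dr":[0,0,0],"translation":[0,0,0],"jaw":1}
    - {"dr":[0,0,0],"translation":[0,0,0],"jaw":1}

```text
t: 1.1
ee_pos: [0.3502, -0.2869, 0.1399]
orientation: [0.998, 0.066, -0.0, 0.0]
wrist_force: [-0.0, 0.5, 0.2]
finger_gap: 0.0919
finger_force: 0.0
```

```bash
python3 - <<'E'
from h import *
from workcell import ctrl
s,p,R=now();print(s['t'],p,R.as_euler('xyz',degrees=True))
w=ctrl.snapshot("wrist");T=np.eye(4);T[:3,:3]=R.as_matrix();T[:3,3]=p
P=cloud(w,T@w["T_tool_cam"]);hsv=cv2.cvtColor(w["frame"],cv2.COLOR_BGR2HSV)
o=(abs(P[...,2]-.068)<.008)&(hsv[...,0]<20)&(hsv[...,1]>110)&(hsv[...,2]>90)&(abs(P[...,1]+.285)<.05)
q=P[o].astype(np.float32)*1000;print(len(q),np.median(q[:,2]),cv2.minAreaRect(q[:,:2]),cv2.fitLine(q[:,:2],cv2.DIST_L2,0,.01,.01).ravel())
cv2.imwrite("pics/w1.png",w["frame"])
E
```

```text
1.1 [ 0.3501723  -0.28689498  0.1398891 ] [1.79980343e+02 1.00739638e-02 7.57802120e+00]Traceback (most recent call last):
  File "<stdin>", line 7, in <module>
cv2.error: OpenCV(4.12.0) /io/opencv/modules/imgproc/src/convhull.cpp:143: error: (-215:Assertion failed) total >= 0 && (depth == CV_32F || depth == CV_32S) in function 'convexHull'
```

```bash
python3 - <<'E'
from h import *
from workcell import ctrl
s,p,R=now()
w=ctrl.snapshot("wrist");cv2.imwrite("pics/w1.png",w["frame"]);T=np.eye(4);T[:3,:3]=R.as_matrix();T[:3,3]=p
pickle.dump((w,T),open("w1.pkl","wb"))
print(np.round(w["T_tool_cam"],3).tolist(),w["camera_matrix"][0])
P=cloud(w,T@w["T_tool_cam"]);hsv=cv2.cvtColor(w["frame"],cv2.COLOR_BGR2HSV)
for z in(.05,.06,.066,.072,.09):print(z,np.nansum(P[...,2]>z))
o=(abs(P[...,2]-.068)<.008);print(o.sum(),np.median(hsv[o],0),np.nanmin(P[o],0),np.nanmax(P[o],0))
E
```

```text
[[0.002, -0.956, -0.294, 0.08], [1.0, 0.001, 0.001, 0.001], [-0.001, -0.294, 0.956, -0.185], [0.0, 0.0, 0.0, 1.0]] [302.14146158   0.         277.02512487]
0.05 89013
0.06 82766
0.066 81498
0.072 77092
0.09 77092
5674 [ 11. 176. 100.] [ 0.28079969 -0.32683834  0.06000281] [ 0.51446063 -0.25513112  0.07111468]
```

View pics/w1.png

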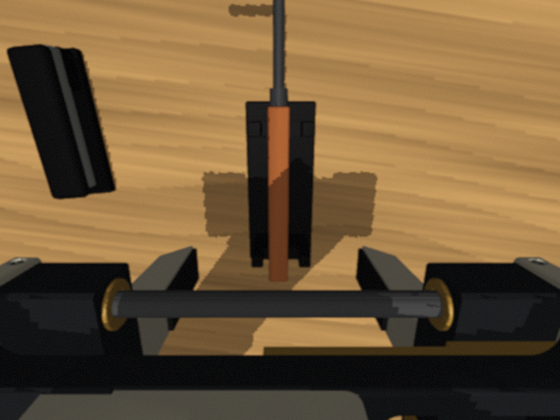

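The wrist view shows the handle at columns 270–290, centred between the fingers (image centre 277) and vertical in the picture. The rest is beneath it and the stapler is well to the left, so the alignment is good.

```bash
python3 - <<'E'
from h import *
w,T=pickle.load(open("w1.pkl","rb"));P=cloud(w,T@w["T_tool_cam"]);hsv=cv2.cvtColor(w["frame"],cv2.COLOR_BGR2HSV)
o=(abs(P[...,2]-.068)<.004)&(hsv[...,0]<20)&(hsv[...,1]>140)
q=P[o].astype(np.float32)*1000;print(len(q),np.median(q[:,2]),cv2.minAreaRect(q[:,:2]),cv2.fitLine(q[:,:2],cv2.DIST_L2,0,.01,.01).ravel())
# rest: black at z .068 lips, base z .01
b=(P[...,2]>.004)&(P[...,2]<.016)&(hsv[...,2]<60)&(abs(P[...,1]+.285)<.06)&(P[...,0]>.25)&(P[...,0]<.48)
q=P[b].astype(np.float32)*1000;print(len(q),cv2.minAreaRect(q[:,:2]))
E
```

```text
Traceback (most recent call last):
cv2.error: OpenCV(4.12.0) /io/opencv/modules/imgproc/src/convhull.cpp:143: error: (-215:Assertion failed) total >= 0 && (depth == CV_32F || depth == CV_32S) in function 'convexHull'
```

Request:
arm_command:
  deltas:
    - {"dr":[0,0,0],"translation":[0,-0.1,3.3],"jaw":1}
    - {"dr":[0,0,0],"translation":[0,0,3.3],"jaw":1}
    - {"dr":[0,0,0],"translation":[0,0,3.3],"jaw":1}
    - {"dr":[0,0,0],"translation":[0,0,0],"jaw":1}

```text
t: 1.7
ee_pos: [0.3483, -0.2855, 0.0393]
orientation: [0.998, 0.065, -0.002, -0.001]
wrist_force: [-0.4, 0.6, -0.3]
finger_gap: 0.0919
finger_force: 0.0
```

Request:
arm_command:
  deltas:
    - {"dr":[0,0,0],"translation":[0,0,0],"jaw":0}
    - {"dr":[0,0,0],"translation":[0,0,0],"jaw":0}
    - {"dr":[0,0,0],"translation":[0,0,0],"jaw":0}
    - {"dr":[0,0,0],"translation":[0,0,0],"jaw":0}
    - {"dr":[0,0,0],"translation":[0,0,0],"jaw":0}

```text
t: 2.33
ee_pos: [0.3502, -0.2855, 0.041]
orientation: [0.998, 0.066, 0.0, 0.0]
wrist_force: [0.1, -0.5, -0.5]
finger_gap: 0.0462
finger_force: 0.0
```

Request:
arm_command:
  deltas:
    - {"dr":[0,0,0],"translation":[0,0,0],"jaw":0}
    - {"dr":[0,0,0],"translation":[0,0,0],"jaw":0}
    - {"dr":[0,0,0],"translation":[0,0,0],"jaw":0}
    - {"dr":[0,0,0],"translation":[0,0,0],"jaw":0}
    - {"dr":[0,0,0],"translation":[0,0,0],"jaw":0}

```text
t: 2.95
ee_pos: [0.3509, -0.2877, 0.0418]
orientation: [0.998, 0.065, 0.001, 0.002]
wrist_force: [0.3, 0.2, -0.4]
finger_gap: 0.0012
finger_force: 0.0
```

```bash
python3 - <<'E'
from h import *
w,T=pickle.load(open("w1.pkl","rb"));P=cloud(w,T@w["T_tool_cam"]);hsv=cv2.cvtColor(w["frame"],cv2.COLOR_BGR2HSV)
o=(P[...,2]>.055)&(P[...,2]<.08)&(hsv[...,0]<20)&(hsv[...,1]>140)&(hsv[...,2]>80)
q=np.ascontiguousarray(P[o][:,:2]*1000,np.float32);print(len(q),np.median(P[o][:,2]),cv2.minAreaRect(q),cv2.fitLine(q,cv2.DIST_L2,0,.01,.01).ravel())
b=(P[...,2]>.0)&(P[...,2]<.018)&(hsv[...,2]<50)&(abs(P[...,1]+.285)<.06)&(P[...,0]>.25)&(P[...,0]<.48)
q=np.ascontiguousarray(P[b][:,:2]*1000,np.float32);print(len(q),cv2.minAreaRect(q))
s,p,R=now();print(s['finger_gap'],s['finger_force'],p)
H=toolR(PY,33); eye=ring(.77);print('eye',part(eye))
pre=part(eye+[-.16,-.055-.0,-.01])   # hook_mid well in front of opening
t1=tcp_for(pre,[.17,.0225,0],H); t0=np.array([.36,-.26,.26])
print(t1); p1,R1=plan(p,R,[(p+[0,0,.08],R,2),(t0,H,4),(t1,H,5)])
print('tail',pole_pt(p1,R1,[-.08,0,0]),'grip in part',Ro.from_euler('z',-PY,degrees=True).apply(pole_pt(p1,R1,[GX,0,0])-O))
E
```

```text
3392 0.06838304682632856 ((361.1265563964844, -296.14715576171875), (159.4725799560547, 39.57155990600586), 4.830416202545166) [ 9.9145204e-01  1.3047160e-01  3.6836139e+02 -2.8740884e+02]
5181 ((362.1686096191406, -290.01336669921875), (167.42945861816406, 69.6483154296875), 7.640812397003174)
0.0011869044468317484 0.0 [ 0.3509404  -0.28767415  0.04182464]
eye [0.70120973 0.02910987 0.27985423]
[ 0.41840255 -0.09918572  0.1560522 ]
{"dr":[0.0, 0.0, 0.0],"translation":[0.01, 0.01, -4.0]} |t|40.0 r0.0
{"dr":[0.0, 0.0, 0.0],"translation":[0.01, 0.02, -4.0]} |t|40.0 r0.0
-- [ 0.351  -0.2877  0.1218]
{"dr":[0.2, 8.2, -0.6],"translation":[0.32, -0.65, -3.46]} |t|35.4 r8.2
{"dr":[0.2, 8.2, -0.6],"translation":[0.82, -0.65, -3.37]} |t|35.3 r8.2
{"dr":[0.2, 8.2, -0.6],"translation":[1.29, -0.65, -3.22]} |t|35.3 r8.2
{"dr":[0.3, 8.3, -0.6],"translation":[1.75, -0.65, -3.0]} |t|35.3 r8.3
-- [ 0.36   -0.26    0.2601]
{"dr":[0.0, 0.0, 0.0],"translation":[0.3, -2.97, 2.67]} |t|40.0 r0.0
{"dr":[0.0, 0.0, 0.0],"translation":[0.3, -2.96, 2.68]} |t|40.0 r0.0
{"dr":[0.0, 0.0, 0.0],"translation":[0.3, -2.97, 2.67]} |t|40.0 r0.0
{"dr":[0.0, 0.0, 0.0],"translation":[0.3, -2.96, 2.68]} |t|40.0 r0.0
{"dr":[0.0, 0.0, 0.0],"translation":[0.3, -2.97, 2.67]} |t|40.0 r0.0
-- [ 0.4184 -0.0992  0.1561]
tail [ 0.35050166 -0.11112173  0.13370048] grip in part [-0.25592461 -0.07747208  0.17183384]
```

```bash
python3 - <<'E'
from h import *
from workcell import ctrl
s,p,R=now();w=ctrl.snapshot("wrist");v=ctrl.snapshot("side");c=ctrl.snapshot("scene")
cv2.imwrite("pics/w2.png",np.vstack([np.hstack([cv2.resize(w["frame"],(400,300)),cv2.resize(v["frame"][150:240,310:430],(400,300))]),np.hstack([cv2.resize(c["frame"][180:300,80:240],(400,300))]*2)]))
for n,s_ in(("side",v),("scene",c)):
    P=cloud(s_);hsv=cv2.cvtColor(s_["frame"],cv2.COLOR_BGR2HSV)
    W=(P[...,2]>.03)&(P[...,2]<.1)&(P[...,0]>.25)&(P[...,0]<.5)&(P[...,1]<-.22)&(P[...,1]>-.36)
    o=W&(hsv[...,0]<20)&(hsv[...,1]>110)&(hsv[...,2]>90);q=np.ascontiguousarray(P[o][:,:2]*1000,np.float32)
    print(n,len(q),np.median(P[o],0),cv2.minAreaRect(q))
E
```

```text
side 102 [ 0.40252575 -0.2789437   0.06607917] ((380.1098327636719, -284.774169921875), (198.35072326660156, 35.719390869140625), 8.195104598999023)
scene 172 [ 0.40254756 -0.27811043  0.06795584] ((400.7608642578125, -278.0789794921875), (78.27936553955078, 17.05562973022461), 6.562954425811768)
```

View pics/w2.png

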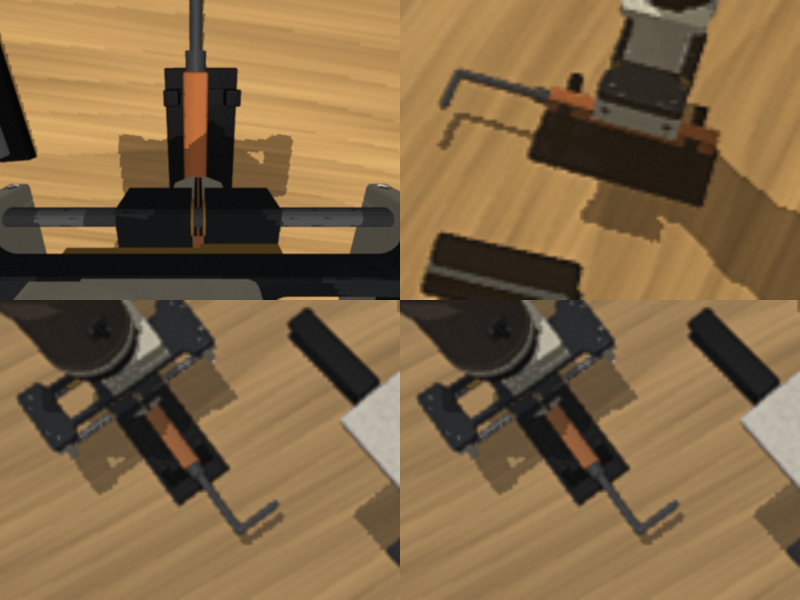

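The wrist view (top left) shows the fingers at about (197,210) with the handle running on past them. The reported gap is 1 mm though, so I'll check where the fingertips are relative to the handle, and whether it is actually held.

```bash
python3 - <<'E'
from h import *
from workcell import ctrl
s,p,R=now();print(p,R.as_euler('xyz',degrees=True),s['finger_gap'],s['finger_force'],s['q'])
w=ctrl.snapshot("wrist");Tc=w["T_tool_cam"];P=cloud(w,Tc)  # tool coords
K=w["camera_matrix"];I=np.linalg.inv(Tc)
for pt in([0,0,0],[0,0,-.0188],[0,.009,0]):
    c=I@np.r_[pt,1];u=K@c[:3]/c[2];print(pt,u[:2],c[2])
for v in range(210,330,8): print(v,[("%.0f %.0f %.0f"%tuple(P[v,u]*1000)) for u in (240,260,268,277,286,295,312)])
cv2.imwrite("pics/w3.png",cv2.resize(w["frame"][200:350,180:380],None,fx=4,fy=4,interpolation=cv2.INTER_CUBIC))
E
```

```text
[ 0.35059638 -0.28660862  0.04139327] [ 1.79898179e+02 -5.94390398e-02  7.50722593e+00] 0.0006962536508064222 3.852614439383615 [ 0.58930676  0.37831917 -0.02861138  2.15694418  0.01982584  0.60462765
 -0.89334441]
[0, 0, 0] [275.0885498  244.26769262] 0.2007085957284937
[0, 0, -0.0188] [274.92226598 256.65189928] 0.18274164620367137
[0, 0.009, 0] [288.63624955 244.28436241] 0.2007196856880158
210 ['14 -26 31', '32 -8 -26', '32 -4 -27', '32 1 -27', '32 6 -27', '14 15 31', '15 27 31']
218 ['8 -27 31', '27 -8 -27', '27 -4 -27', '27 1 -27', '27 6 -27', '8 15 30', '8 28 31']
226 ['2 -27 31', '22 -8 -26', '23 -4 -27', '22 1 -26', '23 6 -27', '2 15 31', '2 28 31']
234 ['-5 -27 32', '18 -8 -26', '18 -4 -27', '17 1 -26', '18 6 -28', '-5 15 31', '-5 28 32']
242 ['-12 -27 31', '12 -8 -25', '13 -4 -27', '13 1 -26', '13 6 -28', '-11 15 30', '-11 28 31']
250 ['-18 -27 30', '11 -8 -33', '11 -4 -34', '9 1 -30', '11 6 -33', '11 11 -32', '-19 29 32']
258 ['-25 -28 31', '11 -8 -43', '10 -3 -42', '9 1 -40', '11 6 -44', '11 11 -43', '-25 29 31']
266 ['36 -10 -100', '36 -4 -101', '36 -2 -100', '9 1 -48', '36 4 -101', '36 7 -100', '36 12 -100']
274 ['36 -10 -106', '36 -4 -105', '36 -2 -106', '9 1 -57', '36 4 -106', '36 6 -105', '36 12 -105']
282 ['36 -9 -111', '36 -4 -111', '36 -1 -110', '10 1 -65', '34 4 -107', '36 6 -110', '36 11 -110']
290 ['35 -9 -113', '36 -3 -114', '37 -1 -115', '30 1 -105', '33 4 -110', '36 6 -115', '37 10 -115']
298 ['35 -9 -117', '35 -3 -117', '35 -1 -117', '30 1 -109', '32 4 -112', '35 6 -116', '36 10 -117']
306 ['33 -9 -117', '33 -3 -116', '32 -1 -116', '28 1 -110', '30 4 -112', '33 6 -117', '33 10 -117']
314 ['30 -9 -116', '31 -3 -117', '31 -1 -118', '26 1 -111', '28 4 -114', '30 6 -116', '31 10 -117']
322 ['27 -9 -116', '28 -3 -117', '27 -1 -116', '-5 1 -73', '26 4 -115', '29 6 -118', '28 11 -116']
```

View pics/w3.png

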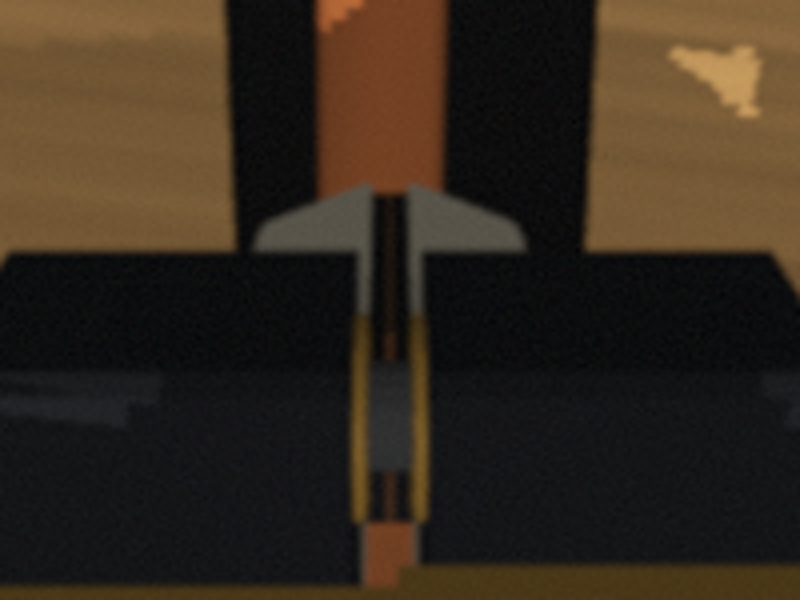

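```bash
python3 - <<'E'
from h import *
w,T=pickle.load(open("w1.pkl","rb"));P=cloud(w,w["T_tool_cam"])*1000
for u in(150,165,180,190,196): print(u,[("%d: %.0f %.0f %.0f"%(v,*P[v,u])) for v in range(244,330,8)])
m=(P[...,2]>-45)&(P[...,2]<8)&(abs(P[...,1])<75)&(abs(P[...,0])<25)
print(m.sum(),np.percentile(P[m],[1,50,99],axis=0))
s,p,R=now();print(s['finger_gap'],p,s['wrist_force'],s['finger_force'])
E
```

```text
150 ['244: -60 -146 140', '252: -70 -148 140', '260: -80 -149 139', '268: 11 -60 -55', '276: 11 -57 -62', '284: 11 -54 -69', '292: 31 -36 -107', '300: 30 -36 -109', '308: 28 -35 -111', '316: 25 -36 -110', '324: 5 -47 -89']
165 ['244: -60 -129 141', '252: -70 -130 139', '260: 11 -56 -45', '268: 11 -53 -55', '276: 11 -50 -61', '284: 11 -47 -69', '292: 31 -32 -108', '300: 30 -31 -110', '308: 29 -30 -112', '316: 25 -32 -110', '324: -4 -47 -76']
180 ['244: -60 -111 139', '252: 10 -51 -35', '260: 11 -48 -46', '268: 9 -47 -51', '276: 9 -45 -58', '284: 5 -45 -59', '292: 31 -27 -107', '300: 29 -27 -109', '308: 28 -27 -110', '316: 25 -27 -110', '324: -169 -121 139']
190 ['244: -60 -100 139', '252: 9 -47 -32', '260: 9 -45 -41', '268: 4 -45 -42', '276: 1 -45 -43', '284: -3 -44 -45', '292: 31 -24 -107', '300: 29 -24 -109', '308: 28 -24 -111', '316: 25 -24 -110', '324: -170 -109 140']
196 ['244: -60 -93 139', '252: 8 -44 -30', '260: 4 -44 -31', '268: -1 -44 -32', '276: -5 -44 -33', '284: -9 -44 -34', '292: 31 -23 -107', '300: 30 -22 -109', '308: 28 -22 -111', '316: 25 -22 -110', '324: -170 -101 140']
1279 [[ -8.91221906 -59.382559   -44.83678571]
 [  9.33723397 -43.92931176 -37.91883198]
 [ 11.36448078  62.11481826 -27.43048568]]
0.00036800455582994957 [ 0.35063668 -0.28660334  0.04139933] [-1.66844424 -4.24782467  7.38822081] 3.875210055266507
```

The depth shows the real fingertips about 28 mm behind the reported TCP, both open (tips at tool z ≈ −28) and now shut on top of the handle. The reported frame is therefore offset, and the grasp point is really about 47 mm behind the reported TCP. I'll lift a little, open, go about 29 mm lower and grip again.

Request:
arm_command:
  deltas:
    - {"dr":[0,0,0],"translation":[0,0,-1.5],"jaw":0.6}
    - {"dr":[0,0,0],"translation":[0,0,0],"jaw":0.6}
    - {"dr":[0,0,0],"translation":[0,0,0],"jaw":0.6}
    - {"dr":[0,0,0],"translation":[0,0,0],"jaw":0.6}
    - {"dr":[0,0,0],"translation":[0,0,0],"jaw":0.6}

```text
t: 3.78
ee_pos: [0.3499, -0.2853, 0.0555]
orientation: [0.998, 0.066, -0.0, -0.0]
wrist_force: [-0.2, 0.1, 0.4]
finger_gap: 0.046
finger_force: 0.0
```

```bash
python3 - <<'E'
from h import *
from workcell import ctrl
s,p,R=now();print(p,R.as_euler('xyz',degrees=True),s['finger_gap'],s['wrist_force'])
w=ctrl.snapshot("wrist");P=cloud(w,w["T_tool_cam"])*1000;hsv=cv2.cvtColor(w["frame"],cv2.COLOR_BGR2HSV)
m=(P[...,2]>-60)&(P[...,2]<8)&(abs(P[...,1])<75)&(abs(P[...,0])<14)&(hsv[...,1]<110)
for sg in(-1,1):
    q=P[m&(P[...,1]*sg>0)];print(len(q),np.percentile(q,[1,50,99],axis=0).round(1).tolist())
o=(hsv[...,0]<20)&(hsv[...,1]>150)&(hsv[...,2]>60)&(abs(P[...,1])<25)&(P[...,2]<8)&(P[...,2]>-40)
q=P[o];print('handle tool coords',len(q),np.percentile(q,[2,50,98],axis=0).round(1).tolist())
E
```

```text
[ 0.34992466 -0.28527386  0.05546829] [-1.79974407e+02  2.84481835e-02  7.54600096e+00] 0.0459522824772783 [-0.18508847  0.0509359   0.36875934]
954 [[-4.1, -37.4, -59.5], [10.6, -26.5, -46.9], [11.4, -21.3, -29.0]]
1037 [[-7.7, 24.2, -59.6], [10.7, 28.7, -46.1], [11.5, 40.2, -28.0]]
handle tool coords 6329 [[-65.2, -6.9, -14.2], [33.0, 1.7, -12.9], [86.9, 10.1, -11.4]]
```

Fingertips confirmed at tool z −28 mm, and the handle is centred between the fingers (+1.6 against +1.4 mm). Next I descend 43 mm and close.

Request:
arm_command:
  deltas:
    - {"dr":[0,0,0],"translation":[0,0,2.2],"jaw":0.6}
    - {"dr":[0,0,0],"translation":[0,0,2.1],"jaw":0.6}
    - {"dr":[0,0,0],"translation":[0,0,0],"jaw":0.6}
    - {"dr":[0,0,0],"translation":[0,0,0],"jaw":0.1}
    - {"dr":[0,0,0],"translation":[0,0,0],"jaw":0}

```text
t: 4.45
ee_pos: [0.3506, -0.2858, 0.0136]
orientation: [0.998, 0.066, 0.001, 0.0]
wrist_force: [0.1, -0.4, 0.5]
finger_gap: 0.0396
finger_force: 0.0
```

Request:
arm_command:
  deltas:
    - {"dr":[0,0,0],"translation":[0,0,0],"jaw":0}
    - {"dr":[0,0,0],"translation":[0,0,0],"jaw":0}
    - {"dr":[0,0,0],"translation":[0,0,0],"jaw":0}
    - {"dr":[0,0,0],"translation":[0,0,0],"jaw":0}

```text
t: 4.95
ee_pos: [0.3503, -0.2856, 0.0131]
orientation: [0.998, 0.066, 0.0, 0.0]
wrist_force: [-1.1, 0.4, 5.6]
finger_gap: 0.018
finger_force: 30.0
```

```bash
sed -i 's/\.0188/.046/g; s/GX=-.010 /GX=-.0105/' h.py; python3 - <<'E'
from h import *
s,p,R=now()
H=toolR(PY,33); eye=ring(.77)
pre=part(eye+[-.16,-.058,-.01])
t1=tcp_for(pre,[.17,.0225,0],H); t0=t1+[-.06,-.12,.06]
print(t0,t1); p1,R1=plan(p,R,[(p+[0,0,.08],R,2),(t0,H,4),(t1,H,4)])
print('tail',pole_pt(p1,R1,[-.08,0,0]),'grip part',Ro.from_euler('z',-PY,degrees=True).apply(pole_pt(p1,R1,[GX,0,0])-O),'pole now',pole_pt(p,R,[0,0,0]))
E
```

```text
[ 0.37309924 -0.21965333  0.19296804] [ 0.43309924 -0.09965333  0.13296804]
{"dr":[0.0, 0.0, 0.0],"translation":[0.0, 0.0, -4.0]} |t|40.0 r0.0
{"dr":[0.0, 0.0, 0.0],"translation":[0.0, 0.0, -4.0]} |t|40.0 r0.0
-- [ 0.3503 -0.2856  0.0931]
{"dr":[0.2, 8.2, -0.6],"translation":[0.78, -1.56, -2.5]} |t|30.5 r8.2
{"dr":[0.2, 8.3, -0.6],"translation":[1.15, -1.56, -2.35]} |t|30.5 r8.3
{"dr":[0.2, 8.2, -0.6],"translation":[1.49, -1.55, -2.16]} |t|30.5 r8.2
{"dr":[0.1, 8.3, -0.6],"translation":[1.8, -1.53, -1.91]} |t|30.4 r8.3
-- [ 0.3731 -0.2197  0.193 ]
{"dr":[0.0, 0.0, 0.0],"translation":[0.86, -2.7, 2.34]} |t|36.7 r0.0
{"dr":[0.0, 0.0, 0.0],"translation":[0.86, -2.69, 2.35]} |t|36.7 r0.0
{"dr":[0.0, 0.0, 0.0],"translation":[0.85, -2.7, 2.34]} |t|36.7 r0.0
{"dr":[0.0, 0.0, 0.0],"translation":[0.86, -2.69, 2.35]} |t|36.7 r0.0
-- [ 0.4331 -0.0997  0.133 ]
tail [ 0.35105183 -0.11413578  0.13366115] grip part [-0.25633383 -0.08054555  0.1715391 ] pole now [ 0.36068315 -0.28418483  0.05909822]
```

Request:
arm_command:
  deltas:
    - {"dr":[0,0,0],"translation":[0,0,-4.0],"jaw":0}
    - {"dr":[0,0,0],"translation":[0,0,-4.0],"jaw":0}
    - {"dr":[0.2,8.2,-0.6],"translation":[0.8,-1.6,-2.5],"jaw":0}
    - {"dr":[0.2,8.3,-0.6],"translation":[1.1,-1.6,-2.4],"jaw":0}
    - {"dr":[0.2,8.2,-0.6],"translation":[1.5,-1.5,-2.2],"jaw":0}

```text
t: 5.58
ee_pos: [0.3662, -0.2358, 0.1678]
orientation: [0.974, 0.08, 0.211, -0.019]
wrist_force: [0.1, 1.3, -0.8]
finger_gap: 0.0176
finger_force: 30.0
```

Request:
arm_command:
  deltas:
    - {"dr":[0.1,8.3,-0.6],"translation":[1.8,-1.5,-1.9],"jaw":0}
    - {"dr":[0,0,0],"translation":[0.9,-2.7,2.3],"jaw":0}
    - {"dr":[0,0,0],"translation":[0.9,-2.7,2.3],"jaw":0}
    - {"dr":[0,0,0],"translation":[0.8,-2.7,2.4],"jaw":0}
    - {"dr":[0,0,0],"translation":[0.8,-2.7,2.4],"jaw":0}

```text
t: 6.2
ee_pos: [0.4293, -0.1003, 0.1257]
orientation: [0.959, 0.083, 0.269, -0.026]
wrist_force: [1.5, -0.1, -0.7]
finger_gap: 0.0181
finger_force: 30.0
```

Request:
arm_command:
  deltas:
    - {"dr":[0,0,0],"translation":[0,0,0],"jaw":0}
    - {"dr":[0,0,0],"translation":[0,0,0],"jaw":0}
    - {"dr":[0,0,0],"translation":[0,0,0],"jaw":0}

```text
t: 6.58
ee_pos: [0.4293, -0.1021, 0.1265]
orientation: [0.959, 0.082, 0.27, -0.026]
wrist_force: [-0.3, -0.7, -1.9]
finger_gap: 0.0177
finger_force: 30.0
```

```bash
python3 - <<'E'
from h import *
from workcell import ctrl
s,p,R=now();print(s['t'],p,R.as_euler('xyz',degrees=True),s['finger_gap'],s['wrist_force'])
hm=pole_pt(p,R,[.17,.0225,0]);M=Ro.from_euler('z',-PY,degrees=True);print('pred hook',hm,'part',M.apply(hm-O))
fr=[]
for n in("side","scene"):
    c=ctrl.snapshot(n);K=c["camera_matrix"];I=np.linalg.inv(c["pose"]);im=c["frame"].copy()
    for l,col in(([.17,0,0],(0,0,255)),([.17,.045,0],(0,255,0)),([.09,0,0],(255,0,0))):
        x=I@np.r_[pole_pt(p,R,l),1];u=K@x[:3]/x[2];cv2.circle(im,(int(u[0]),int(u[1])),1,col,-1);print(n,l,u[:2].round(1),'depth %.3f'%x[2],c["depth"][int(u[1]),int(u[0])])
        if l[0]==.17 and l[1]==0:cu=u[:2].astype(int)
    pickle.dump((c,p,R),open(n+"1.pkl","wb"))
    fr.append(cv2.resize(im[max(cu[1]-50,0):cu[1]+50,max(cu[0]-50,0):cu[0]+50],(400,400),interpolation=cv2.INTER_CUBIC))
cv2.imwrite("pics/pre.png",np.hstack(fr))
E
```

```text
6.575 [ 0.42931701 -0.10212742  0.12651794] [-179.69883098  -31.44872267    9.73120926] 0.01771389109670715 [-0.32530075 -0.72852066 -1.87815603]
pred hook [ 0.55361013 -0.0582291   0.26003445] part [-0.10543318 -0.06052175  0.26003445]
side [0.17, 0, 0] [294.  155.2] depth 1.216 1.2177131
side [0.17, 0.045, 0] [288.7 166.3] depth 1.188 1.1844213
side [0.09, 0, 0] [317.7 172.3] depth 1.233 1.2281342
scene [0.17, 0, 0] [235.  221.4] depth 1.008 0.9191192
scene [0.17, 0.045, 0] [249.9 209.3] depth 1.019 0.9359172
scene [0.09, 0, 0] [218.2 207.1] depth 1.065 1.0610167
```

View pics/pre.png

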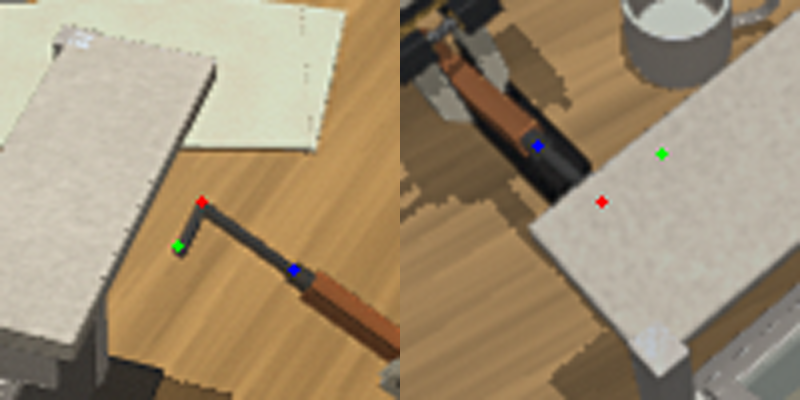

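The picture shows the predicted hook points (red corner, green tip, blue ferrule) landing on the real hook in the side view, within about 1 px. The scene view is blocked by the ledge. The pole is held as modelled, so next I bring the hook in beside the ring.

```bash
cat >> h.py <<'E'
def go(p,R,hook_part,slope,n,yaw=PY):
    H=toolR(yaw,slope);return (tcp_for(part(np.array(hook_part)),[.17,.0225,0],H),H,n)
def rep():
    s,p,R=now();M=Ro.from_euler('z',-PY,degrees=True);h=M.apply(pole_pt(p,R,[.17,.0225,0])-O);e=R.as_euler('xyz',degrees=True)
    print('t',s['t'],'hook part mm',(h*1000).round(1),'slope %.1f yaw %.1f roll %.1f'%(-e[1],e[2],e[0]),'F part',M.apply(s['wrist_force']).round(1),'gap',round(s['finger_gap'],4),'q',np.round(s['q'],2));return s,p,R
E
python3 - <<'E'
from h import *
s,p,R=rep();e=ring(.77)
plan(p,R,[go(p,R,[-.02,-.05,.27],35,3),go(p,R,e+[-.006,-.047,-.002],35,3)])
E
```

```text
t 6.675 hook part mm [-105.4  -60.4  260. ] slope 31.4 yaw 9.7 roll -179.7 F part [ 0.2  0.1 -0.7] gap 0.0177 q [ 0.78  0.09 -0.44  2.5  -1.24  0.24  0.12]
{"dr":[-0.1, 1.2, -0.1],"translation":[2.71, -0.33, 1.57]} |t|31.5 r1.2
{"dr":[0.0, 1.2, 0.0],"translation":[2.68, -0.32, 1.63]} |t|31.5 r1.2
{"dr":[-0.1, 1.1, -0.1],"translation":[2.64, -0.32, 1.68]} |t|31.5 r1.1
-- [ 0.5202 -0.0763  0.1288]
{"dr":[0.0, 0.0, 0.0],"translation":[2.04, -0.1, 1.1]} |t|23.2 r0.0
{"dr":[0.0, 0.0, 0.0],"translation":[2.03, -0.1, 1.1]} |t|23.1 r0.0
{"dr":[0.0, 0.0, 0.0],"translation":[2.04, -0.1, 1.11]} |t|23.2 r0.0
-- [ 0.5877 -0.0614  0.1366]
```

Request:
arm_command:
  deltas:
    - {"dr":[-0.1,1.2,-0.1],"translation":[2.7,-0.3,1.6],"jaw":0}
    - {"dr":[0,1.2,0],"translation":[2.7,-0.3,1.6],"jaw":0}
    - {"dr":[-0.1,1.1,-0.1],"translation":[2.6,-0.3,1.7],"jaw":0}
    - {"dr":[0,0,0],"translation":[0,0,0],"jaw":0}

```text
t: 7.18
ee_pos: [0.5225, -0.0774, 0.1366]
orientation: [0.951, 0.085, 0.295, -0.029]
wrist_force: [-1.0, 0.2, -1.7]
finger_gap: 0.0178
finger_force: 30.0
```

```bash
python3 - <<'E'
from h import *
s,p,R=rep();e=ring(.77)
plan(p,R,[go(p,R,e+[-.006,-.047,-.002],35,4)])
E
```

```text
t 7.175 hook part mm [-16.8 -51.4 276.8] slope 34.5 yaw 10.1 roll -179.7 F part [-0.9  0.4 -1.7] gap 0.0178 q [ 0.68  0.2  -0.52  2.37 -1.32  0.12  0.09]
{"dr":[-0.1, 0.1, 0.0],"translation":[1.38, -0.1, 0.95]} |t|16.8 r0.1
{"dr":[-0.1, 0.1, 0.1],"translation":[1.38, -0.11, 0.95]} |t|16.8 r0.2
{"dr":[-0.1, 0.2, 0.0],"translation":[1.38, -0.11, 0.95]} |t|16.8 r0.2
{"dr":[-0.1, 0.1, 0.1],"translation":[1.37, -0.11, 0.96]} |t|16.8 r0.2
-- [ 0.5877 -0.0613  0.1366]
```

```bash
python3 - <<'E'
from h import *
s,p,R=rep();e=ring(.77)
plan(p,R,[go(p,R,e+[-.006,-.047,-.002],31.5,5)])
E
```

```text
t 7.175 hook part mm [-16.8 -51.4 276.8] slope 34.5 yaw 10.1 roll -179.7 F part [-0.9  0.4 -1.7] gap 0.0178 q [ 0.68  0.2  -0.52  2.37 -1.32  0.12  0.09]
{"dr":[-0.1, -0.6, 0.0],"translation":[1.05, -0.08, 0.54]} |t|11.8 r0.6
{"dr":[-0.1, -0.6, 0.0],"translation":[1.06, -0.09, 0.52]} |t|11.8 r0.6
{"dr":[-0.1, -0.6, 0.1],"translation":[1.06, -0.09, 0.51]} |t|11.8 r0.6
{"dr":[-0.1, -0.6, 0.0],"translation":[1.07, -0.09, 0.51]} |t|11.9 r0.6
{"dr":[0.0, -0.6, 0.1],"translation":[1.08, -0.08, 0.49]} |t|11.9 r0.6
-- [ 0.5794 -0.0629  0.1443]
```

Request:
arm_command:
  deltas:
    - {"dr":[-0.1,-1.0,0],"translation":[1.1,-0.1,0.5],"jaw":0}
    - {"dr":[-0.1,-1.0,0],"translation":[1.1,-0.1,0.5],"jaw":0}
    - {"dr":[0,-0.5,0],"translation":[1.1,-0.1,0.5],"jaw":0}
    - {"dr":[0,-0.5,0],"translation":[1.1,-0.1,0.5],"jaw":0}

```text
t: 7.68
ee_pos: [0.566, -0.0665, 0.1427]
orientation: [0.959, 0.084, 0.269, -0.024]
wrist_force: [0.6, -0.7, -2.2]
finger_gap: 0.0175
finger_force: 30.0
```

```bash
python3 - <<'E'
from h import *
s,p,R=rep();e=ring(.77);print(e)
plan(p,R,[go(p,R,e+[-.006,-.047,-.002],31.5,3)])
E
```

```text
t 7.675 hook part mm [ 35.7 -48.3 275.8] slope 31.3 yaw 10.0 roll -179.9 F part [ 0.5 -0.8 -2.2] gap 0.0175 q [ 0.18  0.2  -0.05  2.27 -0.81  0.21 -0.5 ]
[0.05503756 0.         0.27985423]
{"dr":[0.0, 0.1, 0.0],"translation":[0.42, -0.04, 0.19]} |t|4.6 r0.1
{"dr":[-0.1, 0.1, 0.0],"translation":[0.42, -0.04, 0.2]} |t|4.7 r0.1
{"dr":[0.0, 0.0, 0.0],"translation":[0.42, -0.05, 0.19]} |t|4.6 r0.0
-- [ 0.5794 -0.0628  0.1443]
```

Request:
arm_command:
  deltas:
    - {"dr":[0,0,0],"translation":[0.6,-0.1,0.3],"jaw":0}
    - {"dr":[0,0,0],"translation":[0.6,0,0.3],"jaw":0}
    - {"dr":[0,0,0],"translation":[0,0,0],"jaw":0}

```text
t: 8.05
ee_pos: [0.5796, -0.0627, 0.1438]
orientation: [0.959, 0.084, 0.269, -0.025]
wrist_force: [0.3, -0.9, -1.0]
finger_gap: 0.018
finger_force: 30.0
```

```bash
python3 - <<'E'
from h import *
from workcell import ctrl
s,p,R=rep()
M=Ro.from_euler('z',-PY,degrees=True);fr=[]
for n,c0 in(("side",(230,160)),("scene",(300,245))):
    c=ctrl.snapshot(n);K=c["camera_matrix"];I=np.linalg.inv(c["pose"]);im=c["frame"]
    x0,y0=c0[0]-35,c0[1]-35;z=8;v=cv2.resize(im[y0:y0+70,x0:x0+70],None,fx=5.7,fy=5.7,interpolation=cv2.INTER_CUBIC)
    def pr(w):
        x=I@np.r_[w,1];u=(K@x[:3]/x[2])[:2];return u
    for l,col in(([.17,0,0],(0,0,255)),([.17,.045,0],(0,255,0))):
        u=pr(pole_pt(p,R,l));print(n,l,u.round(1));cv2.circle(v,tuple(((u+.5-[x0,y0])*5.7).astype(int)),3,col,-1)
    u=pr(part(ring(.77)));print(n,'eye',u.round(1));cv2.circle(v,tuple(((u+.5-[x0,y0])*5.7).astype(int)),3,(255,0,255),-1);fr.append(v)
w=ctrl.snapshot("wrist");T=np.eye(4);T[:3,:3]=R.as_matrix();T[:3,3]=p;pickle.dump((w,T),open("w5.pkl","wb"))
cv2.imwrite("pics/ins.png",np.vstack([np.hstack(fr),np.hstack([np.zeros((200,265,3),np.uint8),cv2.resize(w["frame"],(266,200)),np.zeros((200,267,3),np.uint8)])])[:, :798])
E
```

```text
t 8.05 hook part mm [ 49.5 -46.9 277.1] slope 31.3 yaw 10.0 roll -179.9 F part [ 0.1 -0.9 -1. ] gap 0.018 q [ 0.14  0.21 -0.03  2.25 -0.79  0.21 -0.54]
side [0.17, 0, 0] [237.7 141.1]
side [0.17, 0.045, 0] [231.2 151.8]
side eye [225.4 156.5]
scene [0.17, 0, 0] [285.  265.5]
scene [0.17, 0.045, 0] [300.2 252.2]
scene eye [310.1 246.6]
```

View pics/ins.png

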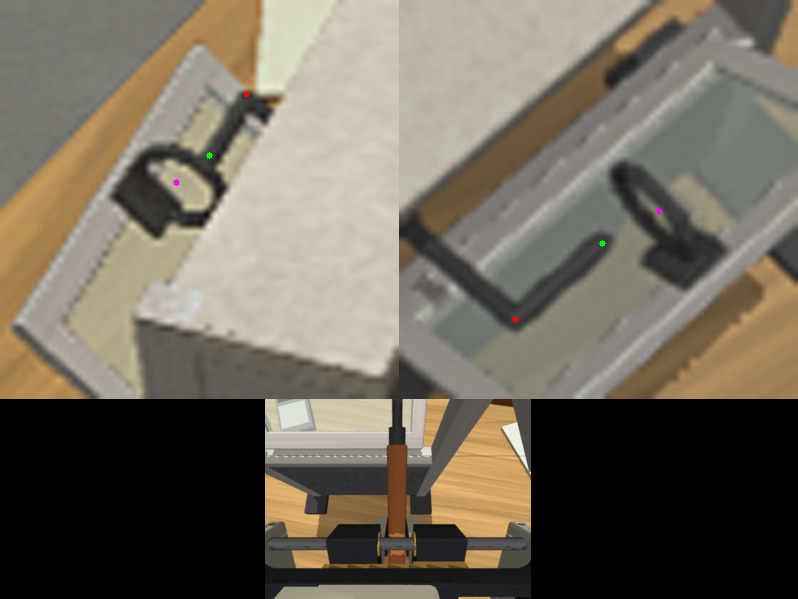

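The views show the hook tip (green) about 24 mm short of the ring. Extending the finger line gives (649,202) in the scene view against the hole centre at (652,208), and (189,187) against (181,186) in the side view. Both are inside the hole, so I insert straight along +y.

Request:
arm_command:
  deltas:
    - {"dr":[0,0,0],"translation":[0,-1.0,0],"jaw":0}
    - {"dr":[0,0,0],"translation":[0,-1.2,0],"jaw":0}
    - {"dr":[0,0,0],"translation":[0,-1.2,0],"jaw":0}
    - {"dr":[0,0,0],"translation":[0,-1.2,0],"jaw":0}
    - {"dr":[0,0,0],"translation":[0,0,0],"jaw":0}

```text
t: 8.82
ee_pos: [0.571, -0.0155, 0.144]
orientation: [0.959, 0.086, 0.269, -0.025]
wrist_force: [-0.3, -0.7, -1.4]
finger_gap: 0.0176
finger_force: 30.0
```

```bash
python3 - <<'E'
from h import *
from workcell import ctrl
s,p,R=rep()
for n,c0 in(("scene",(300,245)),):
    c=ctrl.snapshot(n);pickle.dump((c,p,R),open("scene2.pkl","wb"))
    P=cloud(c);L=Ro.from_euler('z',-PY,degrees=True).apply((P-O).reshape(-1,3)).reshape(P.shape)
    F=(L[...,0]>.025)&(L[...,0]<.14)&(abs(L[...,1])<.115)&(L[...,2]>.19)&(L[...,2]<.31)
    Q=L[F];th=np.arctan2(Q[:,0],Q[:,2]-.18);m=np.hypot(Q[:,0],Q[:,2]-.18)>.1;print('theta face',np.median(th[m]))
# pull path: hook = eye(th)+off, off 12.5 mm toward the pull direction
for th in(.77,.6,.45,.3,.15,0):
    print(th,ring(th).round(4),'tangent',np.round([-(ring(th)[2]-.18)/.114,ring(th)[0]/.114],2))
E
```

```text
t 8.825 hook part mm [ 49.2   1.5 277.2] slope 31.3 yaw 10.2 roll -179.8 F part [-0.4 -0.6 -1.4] gap 0.0176 q [-0.05  0.19  0.06  2.29 -0.72  0.16 -0.71]
theta face 0.7275452922388562
0.77 [0.055  0.     0.2799] tangent [-0.88  0.48]
0.6 [0.0374 0.     0.2877] tangent [-0.94  0.33]
0.45 [0.0208 0.     0.2921] tangent [-0.98  0.18]
0.3 [0.0038 0.     0.294 ] tangent [-1.    0.03]
0.15 [-0.0132  0.      0.2932] tangent [-0.99 -0.12]
0 [-0.03  0.    0.29] tangent [-0.96 -0.26]
```

The hook is through the ring with no contact force. Next I plan the arc pull.

```bash
python3 - <<'E'
from h import *
s,p,R=now();off=np.array([-.0118,.001,-.0042]);w=[go(p,R,ring(.77)+off,31,1)]
for i,th in enumerate(np.linspace(.77,.45,5)[1:]): w.append(go(p,R,ring(th)+off,31-.5*i,2))
plan(p,R,w)
E
```

```text
{"dr":[-0.2, -0.4, 0.2],"translation":[-0.64, -0.08, -0.3]} |t|7.1 r0.5
-- [ 0.5642 -0.0168  0.1433]
{"dr":[0.0, 0.0, 0.0],"translation":[-0.25, 0.0, -0.38]} |t|4.5 r0.0
{"dr":[0.0, 0.0, 0.0],"translation":[-0.24, 0.0, -0.38]} |t|4.5 r0.0
-- [ 0.5563 -0.0182  0.1473]
{"dr":[0.0, -0.2, 0.0],"translation":[-0.3, 0.0, -0.44]} |t|5.3 r0.2
{"dr":[0.0, -0.3, 0.0],"translation":[-0.29, 0.0, -0.45]} |t|5.4 r0.3
-- [ 0.5468 -0.0198  0.1519]
{"dr":[0.0, -0.2, 0.0],"translation":[-0.33, 0.0, -0.42]} |t|5.3 r0.2
{"dr":[0.0, -0.3, 0.0],"translation":[-0.32, 0.0, -0.41]} |t|5.2 r0.3
-- [ 0.5371 -0.0215  0.1558]
{"dr":[0.0, -0.2, 0.0],"translation":[-0.36, 0.0, -0.39]} |t|5.3 r0.2
{"dr":[0.0, -0.3, 0.0],"translation":[-0.36, 0.0, -0.39]} |t|5.3 r0.3
-- [ 0.5271 -0.0233  0.159 ]
```

Request:
arm_command:
  deltas:
    - {"dr":[0,-0.4,0],"translation":[-0.6,0,-0.3],"jaw":0}
    - {"dr":[0,0,0],"translation":[-0.25,0,-0.4],"jaw":0}
    - {"dr":[0,0,0],"translation":[-0.25,0,-0.4],"jaw":0}
    - {"dr":[0,-0.2,0],"translation":[-0.3,0,-0.45],"jaw":0}
    - {"dr":[0,-0.3,0],"translation":[-0.3,0,-0.45],"jaw":0}

```text
t: 9.5
ee_pos: [0.5476, -0.0221, 0.1533]
orientation: [0.961, 0.084, 0.262, -0.024]
wrist_force: [5.2, 0.8, -1.0]
finger_gap: 0.0179
finger_force: 30.0
```

```bash
cat >> h.py <<'E'
def check(vis=None):
    from workcell import ctrl
    s,p,R=rep();c=ctrl.snapshot("scene");P=cloud(c);L=Ro.from_euler('z',-PY,degrees=True).apply((P-O).reshape(-1,3)).reshape(P.shape)
    r=np.hypot(L[...,0],L[...,2]-.18);F=(r>.105)&(r<.14)&(abs(L[...,1])<.1)&(L[...,0]>.0)&(L[...,2]>.22)&(L[...,2]<.322)
    th=np.arctan2(L[...,0],L[...,2]-.18)[F];print('theta',F.sum(),np.percentile(th,[25,50,75]).round(3)+.042 if F.sum() else '')
    I=np.linalg.inv(c["pose"]);K=c["camera_matrix"]
    return s,p,R,c
E
python3 - <<'E'
from h import *
s,p,R,c=check()
off=np.array([-.0118,.001,-.0042])
w=[go(p,R,ring(.65)+off,30.3,1)]
for i,th in enumerate(np.linspace(.65,.35,4)[1:]): w.append(go(p,R,ring(th)+off,30-.5*i,2))
plan(p,R,w)
E
```

```text
t 9.5 hook part mm [ 26.9  -1.4 284.6] slope 30.5 yaw 10.0 roll -179.9 F part [ 5.3 -0.1 -1. ] gap 0.0179 q [-0.12  0.13  0.15  2.32 -0.63  0.2  -0.79]
theta 934 [0.626 0.639 0.659]
{"dr":[-0.1, -0.2, 0.0],"translation":[0.16, -0.24, 0.39]} |t|4.9 r0.2
-- [ 0.5505 -0.0191  0.1507]
{"dr":[0.0, -0.2, 0.0],"translation":[-0.38, 0.0, -0.48]} |t|6.1 r0.2
{"dr":[0.0, -0.1, 0.0],"translation":[-0.39, 0.0, -0.48]} |t|6.2 r0.1
-- [ 0.5392 -0.0211  0.1552]
{"dr":[0.0, -0.3, 0.0],"translation":[-0.43, 0.0, -0.47]} |t|6.4 r0.3
{"dr":[0.0, -0.2, 0.0],"translation":[-0.43, 0.0, -0.47]} |t|6.4 r0.2
-- [ 0.5272 -0.0232  0.159 ]
{"dr":[0.0, -0.3, 0.0],"translation":[-0.48, 0.0, -0.42]} |t|6.4 r0.3
{"dr":[0.0, -0.2, 0.0],"translation":[-0.47, 0.0, -0.42]} |t|6.3 r0.2
-- [ 0.515  -0.0254  0.1617]
```

The flap is following (about 0.64 rad) with a pull of about 5 N.

Request:
arm_command:
  deltas:
    - {"dr":[0,-0.2,0],"translation":[-0.4,0,-0.45],"jaw":0}
    - {"dr":[0,-0.2,0],"translation":[-0.4,0,-0.45],"jaw":0}
    - {"dr":[0,-0.2,0],"translation":[-0.4,0,-0.4],"jaw":0}
    - {"dr":[0,-0.2,0],"translation":[-0.45,0,-0.4],"jaw":0}
    - {"dr":[0,-0.2,0],"translation":[-0.45,0,-0.4],"jaw":0}

```text
t: 10.18
ee_pos: [0.5182, -0.0268, 0.16]
orientation: [0.963, 0.085, 0.253, -0.023]
wrist_force: [4.0, -0.2, -0.4]
finger_gap: 0.0175
finger_force: 30.0
```

```bash
python3 - <<'E'
from h import *
s,p,R,c=check()
off=np.array([-.0118,.001,-.0042])
w=[]
for i,th in enumerate((.3,.2,.1,0)): w.append(go(p,R,ring(th)+off,29.3-.3*i,2))
plan(p,R,w)
E
```

```text
t 10.175 hook part mm [ -0.3  -0.8 288.8] slope 29.4 yaw 10.0 roll -179.9 F part [ 4.  -0.9 -0.4] gap 0.0175 q [-0.17  0.07  0.21  2.35 -0.52  0.24 -0.89]
theta 686 [0.354 0.372 0.403]
{"dr":[-0.1, -0.1, 0.0],"translation":[-0.32, -0.1, -0.25]} |t|4.2 r0.1
{"dr":[-0.1, 0.0, 0.1],"translation":[-0.31, -0.09, -0.26]} |t|4.1 r0.1
-- [ 0.51   -0.0263  0.1614]
{"dr":[0.0, -0.2, 0.0],"translation":[-0.52, 0.0, -0.32]} |t|6.1 r0.2
{"dr":[0.0, -0.1, 0.0],"translation":[-0.51, 0.0, -0.31]} |t|6.0 r0.1
-- [ 0.4981 -0.0284  0.1618]
{"dr":[0.0, -0.2, 0.0],"translation":[-0.54, 0.0, -0.26]} |t|6.0 r0.2
{"dr":[0.0, -0.1, 0.0],"translation":[-0.54, 0.0, -0.27]} |t|6.0 r0.1
-- [ 0.4863 -0.0304  0.1612]
{"dr":[0.0, -0.2, 0.0],"translation":[-0.56, 0.0, -0.21]} |t|6.0 r0.2
{"dr":[0.0, -0.1, 0.0],"translation":[-0.56, 0.0, -0.2]} |t|5.9 r0.1
-- [ 0.4747 -0.0325  0.1595]
```

Request:
arm_command:
  deltas:
    - {"dr":[0,0,0],"translation":[-0.4,0,-0.3],"jaw":0}
    - {"dr":[0,-0.1,0],"translation":[-0.45,-0.1,-0.3],"jaw":0}
    - {"dr":[0,-0.1,0],"translation":[-0.5,0,-0.3],"jaw":0}
    - {"dr":[0,-0.1,0],"translation":[-0.5,0,-0.3],"jaw":0}
    - {"dr":[0,-0.1,0],"translation":[-0.5,0,-0.25],"jaw":0}

```text
t: 10.85
ee_pos: [0.491, -0.0305, 0.1612]
orientation: [0.964, 0.085, 0.25, -0.023]
wrist_force: [2.7, 1.1, 0.6]
finger_gap: 0.0174
finger_force: 30.0
```

```bash
python3 - <<'E'
from h import *
s,p,R,c=check()
off=np.array([-.0118,.001,-.0042])
plan(p,R,[go(p,R,ring(0)+off,28.6,3)])
E
```

```text
t 10.85 hook part mm [-26.9   0.3 289.1] slope 29.0 yaw 10.1 roll -179.9 F part [2.9 0.6 0.6] gap 0.0174 q [-0.17  0.02  0.22  2.4  -0.47  0.25 -0.92]
theta 478 [0.148 0.17  0.193]
{"dr":[-0.1, -0.1, 0.0],"translation":[-0.5, -0.03, -0.19]} |t|5.4 r0.1
{"dr":[0.0, -0.2, 0.0],"translation":[-0.5, -0.03, -0.2]} |t|5.4 r0.2
{"dr":[-0.1, -0.1, 0.1],"translation":[-0.5, -0.03, -0.19]} |t|5.4 r0.2
-- [ 0.4752 -0.0324  0.159 ]
```

Request:
arm_command:
  deltas:
    - {"dr":[0,-0.1,0],"translation":[-0.5,0,-0.2],"jaw":0}
    - {"dr":[0,-0.1,0],"translation":[-0.4,0,-0.15],"jaw":0}
    - {"dr":[0,0,0],"translation":[-0.4,0,-0.1],"jaw":0}
    - {"dr":[0,0,0],"translation":[-0.2,0,-0.1],"jaw":0}

```text
t: 11.4
ee_pos: [0.4755, -0.0333, 0.1585]
orientation: [0.965, 0.085, 0.248, -0.023]
wrist_force: [2.8, 0.1, -0.8]
finger_gap: 0.0177
finger_force: 30.0
```

Request:
arm_command:
  deltas:
    - {"dr":[0,0,0],"translation":[-0.1,0,0],"jaw":0}
    - {"dr":[0,0,0],"translation":[-0.1,0,0],"jaw":0}

```text
t: 11.65
ee_pos: [0.4746, -0.0336, 0.158]
orientation: [0.965, 0.085, 0.248, -0.023]
wrist_force: [3.8, 2.1, 0.1]
finger_gap: 0.0181
finger_force: 30.0
```

```bash
python3 - <<'E'
from h import *
check()
E
```

```text
t 11.65 hook part mm [-4.330e+01  1.000e-01  2.856e+02] slope 28.9 yaw 10.1 roll -179.9 F part [4.1 1.4 0.1] gap 0.0181 q [-0.17  0.    0.22  2.43 -0.48  0.25 -0.9 ]
theta 245 [0.053 0.059 0.062]
```

Request:
arm_command:
  deltas:
    - {"dr":[0,0,0],"translation":[-0.15,0,-0.05],"jaw":0}
    - {"dr":[0,0,0],"translation":[-0.15,0,-0.05],"jaw":0}

```text
t: 11.95
ee_pos: [0.4739, -0.0341, 0.1591]
orientation: [0.964, 0.085, 0.251, -0.022]
wrist_force: [11.3, 3.4, 3.3]
finger_gap: 0.0176
finger_force: 30.0
```

Request:
arm_command:
  deltas:
    - {"dr":[0,0,0],"translation":[-0.1,0,0],"jaw":0}
    - {"dr":[0,0,0],"translation":[-0.1,0,0],"jaw":0}

```text
t: 12.2
ee_pos: [0.4739, -0.0344, 0.1594]
orientation: [0.964, 0.085, 0.252, -0.022]
wrist_force: [13.8, 4.6, 4.3]
finger_gap: 0.0177
finger_force: 30.0
```

```bash
python3 - <<'E'
from h import *
check()
E
```

```text
t 12.2 hook part mm [-45.   -0.3 287.8] slope 29.3 yaw 10.1 roll 180.0 F part [14.4  2.2  4.3] gap 0.0177 q [-0.17 -0.    0.22  2.43 -0.49  0.24 -0.89]
theta 243 [0.053 0.059 0.062]
```

The force climbed to about 14 N with no further movement, so the flap is against its stop. Next I centre the finger in the ring and withdraw it sideways.

```bash
python3 - <<'E'
from h import *
s,p,R=rep();plan(p,R,[go(p,R,ring(0)+[-.001,0,0],29,3),go(p,R,ring(0)+[-.001,-.06,0],29,4),go(p,R,ring(0)+[-.08,-.07,-.02],29,2)])
E
```

```text
t 12.25 hook part mm [-45.   -0.3 287.9] slope 29.3 yaw 10.1 roll 180.0 F part [13.4  2.3  4.2] gap 0.0175 q [-0.17 -0.    0.22  2.43 -0.49  0.24 -0.89]
{"dr":[0.0, -0.1, 0.1],"translation":[0.43, -0.02, 0.13]} |t|4.5 r0.1
{"dr":[0.0, -0.1, 0.0],"translation":[0.43, -0.03, 0.13]} |t|4.5 r0.1
{"dr":[-0.1, -0.1, 0.1],"translation":[0.44, -0.02, 0.14]} |t|4.6 r0.2
-- [ 0.4869 -0.0313  0.1623]
{"dr":[0.0, 0.0, 0.0],"translation":[0.0, 1.5, 0.0]} |t|15.0 r0.0
{"dr":[0.0, 0.0, 0.0],"translation":[0.0, 1.5, 0.0]} |t|15.0 r0.0
{"dr":[0.0, 0.0, 0.0],"translation":[0.0, 1.5, 0.0]} |t|15.0 r0.0
{"dr":[0.0, 0.0, 0.0],"translation":[0.0, 1.5, 0.0]} |t|15.0 r0.0
-- [ 0.4972 -0.0905  0.1623]
{"dr":[0.0, 0.0, 0.0],"translation":[-3.94, 0.5, -1.04]} |t|41.1 r0.0
{"dr":[0.0, 0.0, 0.0],"translation":[-3.94, 0.51, -1.04]} |t|41.1 r0.0
-- [ 0.4211 -0.114   0.1423]
```

Request:
arm_command:
  deltas:
    - {"dr":[0,0,0],"translation":[0.5,0,0.2],"jaw":0}
    - {"dr":[0,0,0],"translation":[0.5,0,0.2],"jaw":0}
    - {"dr":[0,0,0],"translation":[0.3,0,0.2],"jaw":0}
    - {"dr":[0,0,0],"translation":[0,0,0],"jaw":0}

```text
t: 12.75
ee_pos: [0.4831, -0.0319, 0.1568]
orientation: [0.965, 0.085, 0.248, -0.023]
wrist_force: [-0.1, -0.2, -1.6]
finger_gap: 0.0176
finger_force: 30.0
```

```bash
python3 - <<'E'
from h import *
s,p,R,c=check();plan(p,R,[go(p,R,ring(0)+[-.001,0,0],29,1)])
E
```

```text
t 12.75 hook part mm [-3.43e+01  2.00e-01  2.84e+02] slope 28.8 yaw 10.0 roll -179.9 F part [-0.1 -0.2 -1.6] gap 0.0176 q [-0.17  0.02  0.22  2.41 -0.49  0.25 -0.9 ]
theta 245 [0.053 0.059 0.062]
{"dr":[-0.2, 0.2, 0.1],"translation":[0.59, 0.01, -0.3]} |t|6.6 r0.3
-- [ 0.4868 -0.0313  0.1622]
```

Request:
arm_command:
  deltas:
    - {"dr":[0,0,0],"translation":[0.2,0,-0.4],"jaw":0}
    - {"dr":[0,0,0],"translation":[0,1.2,0],"jaw":0}
    - {"dr":[0,0,0],"translation":[0,1.2,0],"jaw":0}
    - {"dr":[0,0,0],"translation":[0,1.2,0],"jaw":0}
    - {"dr":[0,0,0],"translation":[0,1.2,0],"jaw":0}

```text
t: 13.42
ee_pos: [0.4913, -0.0795, 0.1613]
orientation: [0.965, 0.085, 0.248, -0.023]
wrist_force: [-0.1, 0.7, -1.2]
finger_gap: 0.0177
finger_force: 30.0
```

Request:
arm_command:
  deltas:
    - {"dr":[0,0,0],"translation":[0,1.0,0],"jaw":0}
    - {"dr":[0,0,0],"translation":[0,0,0],"jaw":0}

```text
t: 13.68
ee_pos: [0.4932, -0.0897, 0.1614]
orientation: [0.965, 0.084, 0.248, -0.023]
wrist_force: [0.5, 0.4, -1.1]
finger_gap: 0.0181
finger_force: 30.0
```

```bash
python3 - <<'E'
from h import *
s,p,R,c=check()
H=toolR(PY,29);G=toolR(7.55,0)
home=np.array([.3503,-.2856,.0131])
t1=tcp_for(part([-.13,-.075,.27]),[.17,.0225,0],H)
plan(p,R,[(t1,H,3),(np.array([.365,-.22,.17]),toolR(8.5,15),4),(home+[0,0,.09],G,4)])
E
```

```text
t 13.675 hook part mm [-34.4 -58.7 288.8] slope 28.8 yaw 9.9 roll -179.9 F part [ 0.6  0.3 -1.1] gap 0.0181 q [-0.05  0.06  0.29  2.36 -0.7   0.33 -0.54]
theta 240 [0.054 0.059 0.062]
{"dr":[0.0, 0.1, 0.0],"translation":[-3.09, 0.54, -0.97]} |t|32.8 r0.1
{"dr":[-0.1, 0.0, 0.0],"translation":[-3.08, 0.55, -0.98]} |t|32.8 r0.1
{"dr":[0.0, 0.1, 0.0],"translation":[-3.09, 0.55, -0.98]} |t|32.9 r0.1
-- [ 0.4023 -0.1224  0.1423]
{"dr":[-0.1, -3.5, 0.3],"translation":[-0.83, 2.24, -1.26]} |t|27.0 r3.5
{"dr":[-0.2, -3.5, 0.4],"translation":[-0.9, 2.25, -1.2]} |t|27.0 r3.5
{"dr":[-0.1, -3.5, 0.3],"translation":[-0.95, 2.26, -1.13]} |t|27.0 r3.5
{"dr":[-0.2, -3.5, 0.4],"translation":[-1.01, 2.27, -1.07]} |t|27.1 r3.5
-- [ 0.3651 -0.22    0.17  ]
{"dr":[0.0, -3.8, 0.2],"translation":[-1.02, 1.57, 1.46]} |t|23.7 r3.8
{"dr":[0.0, -3.7, 0.2],"translation":[-0.91, 1.57, 1.52]} |t|23.7 r3.7
{"dr":[-0.1, -3.8, 0.3],"translation":[-0.81, 1.57, 1.58]} |t|23.7 r3.8
{"dr":[0.0, -3.7, 0.2],"translation":[-0.7, 1.58, 1.63]} |t|23.8 r3.7
-- [ 0.3503 -0.2856  0.1031]
```

The hook is clear of the ring and the flap reading is unchanged. Returning to the rest.

Request:
arm_command:
  deltas:
    - {"dr":[0,0,0],"translation":[-3.1,0.5,-1.0],"jaw":0}
    - {"dr":[0,0,0],"translation":[-3.1,0.5,-1.0],"jaw":0}
    - {"dr":[0,0,0],"translation":[-3.1,0.6,-1.0],"jaw":0}
    - {"dr":[-0.1,-3.5,0.3],"translation":[-0.8,2.2,-1.3],"jaw":0}
    - {"dr":[-0.2,-3.5,0.4],"translation":[-0.9,2.2,-1.2],"jaw":0}

```text
t: 14.35
ee_pos: [0.382, -0.1699, 0.1574]
orientation: [0.979, 0.08, 0.187, -0.016]
wrist_force: [2.4, -0.2, -0.3]
finger_gap: 0.0177
finger_force: 30.0
```

Request:
arm_command:
  deltas:
    - {"dr":[-0.1,-3.5,0.3],"translation":[-1.0,2.2,-1.1],"jaw":0}
    - {"dr":[-0.2,-3.5,0.4],"translation":[-1.0,2.3,-1.1],"jaw":0}
    - {"dr":[0,0,0],"translation":[0,0,0],"jaw":0}

```text
t: 14.72
ee_pos: [0.3654, -0.2193, 0.1718]
orientation: [0.989, 0.074, 0.129, -0.009]
wrist_force: [0.6, 0.6, -2.0]
finger_gap: 0.0179
finger_force: 30.0
```

```bash
python3 - <<'E'
from h import *
s,p,R,c=check();G=toolR(7.55,0);home=np.array([.3503,-.2856,.0131])
plan(p,R,[(home+[0,0,.07],G,5)])
E
```

```text
t 14.725 hook part mm [-155.5 -168.1  262.6] slope 14.9 yaw 8.5 roll 180.0 F part [ 0.6  0.5 -2. ] gap 0.0179 q [ 0.2   0.01  0.39  2.25 -0.28  0.7  -0.64]
theta 245 [0.053 0.059 0.062]
{"dr":[0.0, -3.0, 0.2],"translation":[-0.94, 1.26, 1.59]} |t|22.4 r3.0
{"dr":[0.0, -3.0, 0.2],"translation":[-0.85, 1.27, 1.63]} |t|22.3 r3.0
{"dr":[0.0, -3.0, 0.2],"translation":[-0.75, 1.27, 1.68]} |t|22.4 r3.0
{"dr":[0.0, -2.9, 0.2],"translation":[-0.66, 1.27, 1.71]} |t|22.3 r2.9
{"dr":[-0.1, -3.0, 0.2],"translation":[-0.57, 1.28, 1.75]} |t|22.4 r3.0
-- [ 0.3503 -0.2856  0.0831]
```

Request:
arm_command:
  deltas:
    - {"dr":[0,-3.0,0.2],"translation":[-0.9,1.3,1.6],"jaw":0}
    - {"dr":[0,-3.0,0.2],"translation":[-0.9,1.3,1.6],"jaw":0}
    - {"dr":[0,-3.0,0.2],"translation":[-0.8,1.3,1.7],"jaw":0}
    - {"dr":[0,-3.0,0.2],"translation":[-0.6,1.2,1.7],"jaw":0}
    - {"dr":[0,-2.9,0.2],"translation":[-0.6,1.3,1.7],"jaw":0}

```text
t: 15.4
ee_pos: [0.3488, -0.2835, 0.0817]
orientation: [0.998, 0.067, -0.001, -0.002]
wrist_force: [0.1, -0.4, -0.7]
finger_gap: 0.0177
finger_force: 30.0
```

Request:
arm_command:
  deltas:
    - {"dr":[0,0,0],"translation":[0,0,0],"jaw":0}
    - {"dr":[0,0,0],"translation":[0,0,0],"jaw":0}

```text
t: 15.65
ee_pos: [0.3488, -0.2837, 0.0828]
orientation: [0.998, 0.067, -0.0, -0.002]
wrist_force: [-0.7, 0.8, -1.2]
finger_gap: 0.0176
finger_force: 30.0
```

```bash
python3 - <<'E'
from h import *
from workcell import ctrl
s,p,R,c=check();G=toolR(7.55,0);home=np.array([.3503,-.2856,.0131])
# compare hook/rod with prediction in the scene and side views
for n in("scene","side"):
    c=ctrl.snapshot(n);P=cloud(c);hsv=cv2.cvtColor(c["frame"],cv2.COLOR_BGR2HSV)
    W=(P[...,2]>.1)&(P[...,2]<.17)&(P[...,0]>.46)&(P[...,0]<.56)&(P[...,1]<-.19)&(P[...,1]>-.32);q=P[W]
    print(n,len(q),np.percentile(q,[2,50,98],axis=0).round(4).tolist())
    rod=W&(P[...,0]<.515);q=P[rod];print(' rod line z vs x',np.polyfit(q[:,0],q[:,2],1).round(3),' y vs x',np.polyfit(q[:,0],q[:,1],1).round(3),q.mean(0).round(4))
print('pred corner',pole_pt(p,R,[.17,0,0]),pole_pt(p,R,[.17,.045,0]))
plan(p,R,[(home+[0,0,.02],G,2),(home,G,2)])
E
```

```text
t 15.65 hook part mm [-164.9 -232.2  128.9] slope -0.0 yaw 7.6 roll -179.7 F part [-0.6  0.9 -1.2] gap 0.0176 q [ 0.22  0.32  0.43  2.15 -0.21  0.72 -0.65]
theta 236 [0.054 0.059 0.062]
scene 167 [[0.4622, -0.2706, 0.1214], [0.5182, -0.2601, 0.1268], [0.5304, -0.2139, 0.1313]]
 rod line z vs x [-0.019  0.137]  y vs x [ 0.133 -0.33 ] [ 0.4882 -0.2647  0.1274]
side 98 [[0.4615, -0.2677, 0.1193], [0.509, -0.2574, 0.1251], [0.528, -0.212, 0.1302]]
 rod line z vs x [-0.027  0.138]  y vs x [ 0.136 -0.327] [ 0.4869 -0.2605  0.1255]
pred corner [ 0.52771731 -0.25991132  0.12880248] [ 0.52174554 -0.21530978  0.12900279]
{"dr":[-0.1, 0.0, 0.0],"translation":[0.06, 0.12, 2.49]} |t|24.9 r0.1
{"dr":[-0.2, 0.0, 0.1],"translation":[0.07, 0.11, 2.48]} |t|24.8 r0.2
-- [ 0.3503 -0.2856  0.0331]
{"dr":[0.0, 0.0, 0.0],"translation":[0.0, 0.0, 1.0]} |t|10.0 r0.0
{"dr":[0.0, 0.0, 0.0],"translation":[0.0, 0.0, 1.0]} |t|10.0 r0.0
-- [ 0.3503 -0.2856  0.0131]
```

The pole is still level to about 1° and lines up with the prediction. Lowering it into the forks.

Request:
arm_command:
  deltas:
    - {"dr":[-0.1,0,0],"translation":[0.1,0.1,2.5],"jaw":0}
    - {"dr":[-0.2,0,0],"translation":[0.1,0.1,2.4],"jaw":0}
    - {"dr":[0,0,0],"translation":[0,0,1.0],"jaw":0}
    - {"dr":[0,0,0],"translation":[0,0,0.8],"jaw":0}
    - {"dr":[0,0,0],"translation":[0,0,0],"jaw":0}

```text
t: 16.42
ee_pos: [0.3514, -0.2866, 0.016]
orientation: [0.998, 0.066, -0.0, 0.001]
wrist_force: [1.0, -0.4, -1.2]
finger_gap: 0.0178
finger_force: 30.0
```

```bash
python3 - <<'E'
from h import *
s,p,R=rep();print(p,pole_pt(p,R,[0,0,0]))
E
```

```text
t 16.425 hook part mm [-162.8 -235.4   61.9] slope -0.0 yaw 7.6 roll 179.9 F part [ 1.  -0.6 -1.2] gap 0.0178 q [ 0.28  0.44  0.37  2.2  -0.3   0.55 -0.57]
[ 0.35139211 -0.2866235   0.01600566] [ 0.36181165 -0.28514724  0.06200026]
```

Request:
arm_command:
  deltas:
    - {"dr":[0,0,0],"translation":[-0.1,0,0.2],"jaw":0}
    - {"dr":[0,0,0],"translation":[0,0,0.1],"jaw":0}
    - {"dr":[0,0,0],"translation":[0,0,0],"jaw":0}

```text
t: 16.8
ee_pos: [0.3509, -0.287, 0.0132]
orientation: [0.998, 0.066, 0.0, 0.001]
wrist_force: [1.6, 1.0, 3.8]
finger_gap: 0.0176
finger_force: 30.0
```

Request:
arm_command:
  deltas:
    - {"dr":[0,0,0],"translation":[0,0,0],"jaw":0.3}
    - {"dr":[0,0,0],"translation":[0,0,0],"jaw":0.6}
    - {"dr":[0,0,0],"translation":[0,0,0],"jaw":0.6}
    - {"dr":[0,0,0],"translation":[0,0,0],"jaw":0.6}
    - {"dr":[0,0,0],"translation":[0,0,0],"jaw":0.6}

```text
t: 17.42
ee_pos: [0.3502, -0.2866, 0.0128]
orientation: [0.998, 0.066, -0.0, 0.001]
wrist_force: [0.0, 0.4, 0.1]
finger_gap: 0.0548
finger_force: 0.0
```

Request:
arm_command:
  deltas:
    - {"dr":[0,0,0],"translation":[0,0,-1.0],"jaw":0.6}
    - {"dr":[0,0,0],"translation":[0,0,-3.0],"jaw":0.6}
    - {"dr":[0,0,0],"translation":[0,0,-5.0],"jaw":0.6}
    - {"dr":[0,0,0],"translation":[0,0,-5.0],"jaw":0.6}
    - {"dr":[0,0,0],"translation":[0,0,0],"jaw":0.6}

```text
t: 18.05
ee_pos: [0.3523, -0.2879, 0.1567]
orientation: [0.998, 0.066, 0.003, 0.003]
wrist_force: [-0.1, 0.6, -0.4]
finger_gap: 0.0552
finger_force: 0.0
```

```bash
python3 - <<'E'
from h import *
from workcell import ctrl
s,p,R,c=check()
w=ctrl.snapshot("wrist");T=np.eye(4);T[:3,:3]=R.as_matrix();T[:3,3]=p
for n,s_,TT in(("wrist",w,T@w["T_tool_cam"]),("scene",c,None)):
    P=cloud(s_,TT);hsv=cv2.cvtColor(s_["frame"],cv2.COLOR_BGR2HSV)
    o=(P[...,2]>.055)&(P[...,2]<.08)&(hsv[...,0]<20)&(hsv[...,1]>140)&(hsv[...,2]>80)&(abs(P[...,1]+.285)<.04)&(abs(P[...,0]-.36)<.12)
    q=P[o]
    if len(q): a=np.ascontiguousarray(q[:,:2]*1000,np.float32);print(n,len(q),'z',np.percentile(q[:,2],[10,50,90]).round(4),cv2.minAreaRect(a),'z slope',np.polyfit(q[:,0],q[:,2],1).round(3))
v=ctrl.snapshot("side")
cv2.imwrite("pics/end.png",np.hstack([cv2.resize(c["frame"],(400,300)),cv2.resize(v["frame"],(400,300))]))
E
```

```text
t 18.05 hook part mm [-162.3 -236.6  203.6] slope 0.3 yaw 7.6 roll 179.7 F part [ 0.   0.6 -0.4] gap 0.0552 q [ 0.15  0.2   0.5   2.06 -0.12  0.89 -0.72]
theta 245 [0.054 0.059 0.062]
wrist 3102 z [0.0694 0.0704 0.0713] ((362.15625, -288.2565002441406), (158.7056427001953, 22.632062911987305), 5.555112838745117) z slope [0.003 0.069]
scene 340 z [0.065  0.068  0.0708] ((362.0799560546875, -284.2152404785156), (158.1753387451172, 17.626176834106445), 7.3513689041137695) z slope [0.001 0.068]
```

View pics/end.png

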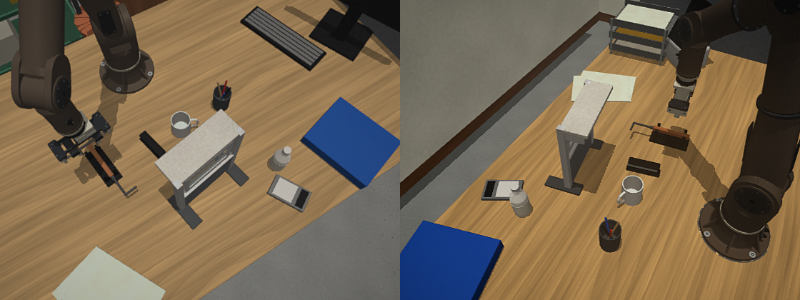

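The final views show the flap upright and shut under the ledge, at about (200,165) in the left picture. The pole lies in both forks at about (100,160), and the bystanders have not moved. The handle top measures 68 mm high, level, and within 2 mm of where it started.

```bash
python3 -c "
from workcell import ctrl
print(ctrl.hand_in())"
```

```text
the job is handed in; nothing more can be done
None
```

The flap was pulled shut with the hook, the pole was laid back in both forks and released, and the job is handed in at about 18 s; the hand-in returned no verdict, so the result isn't confirmed.

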